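# Empty the mill jar into the catch pan

## Task

Empty the ball-mill jar: move the tall amber bottle that blocks the open side of the cradle out of the way and leave it standing upright on the bench, put the catch pan flat on the bench centred under the jar with its handle out of that side, then turn the jar by its crank until the port faces straight down and all four grinding balls have dropped into the pan. Leave the jar with its port down and the pan under it, and do not knock over or shove the other things on the bench.

Things in the scene. Friction and masses are not known exactly. Their poses are not given: they have to be found in the camera images.
- cradle: Fixed grey steel cradle. Origin: on the bench below the jar's middle; x along the jar's axis (crank at -x), z up. Upright plates at x = -69 and +69 mm, 8 mm thick, 100 mm wide (y) to 70 mm height, then 50 mm to 165; feet 6 mm high reach x = 94. Between them 130 mm of bare bench, open to +y and -y. Jar axis 155 mm up; the turning jar stays 80 mm above the bench and under 230 mm.
- jar (a joint): Jar angle about the cradle's x, rad. 0: port up; +pi or -pi: port down; stops at +-3.6; turns either way. Growing: the port goes from up to the cradle's -y side, then down, and the crank sleeve (at +y when the port is up) goes over the top to -y. Friction holds it where left; 4 to 7 N at the sleeve turns it. Starts within 1 rad of port up.
- port (a point): Middle of the jar's side port, 64 mm from the jar's axis; its z axis points out of the port. The jar is a twelve-sided steel drum 123 mm across and 116 mm long, with an opening 80 x 50 mm in its side edged by a low dark collar. The balls leave when the port is within about 0.6 rad of straight down.
- crank_grip (a point): Middle of the crank's black sleeve: a free-spinning cylinder 24 mm in diameter, 56 mm long, parallel to the jar's axis; at cradle x = -126 mm, y = 55 mm * cos(joint), height 155 + 55 * sin(joint) mm. It can be held from above and led round the circle without turning the hand. The crank arm, 8 mm thick, begins 34 mm from here towards the jar.
- pan: Loose aluminium catch pan. Origin: under the centre of its tray, on the bench. Open tray 110 (x) x 104 (y) mm, 45 mm high, walls and floor 4 mm. A straight bar handle 16 mm wide (y), 22 mm high runs along its -x from x = -53 to -141 mm, its centre line 30 mm above the bench. 0.15 to 0.27 kg, balanced 10 to 15 mm from the origin towards the handle.
- bottle: Loose amber bottle with a blank paper label and clear stopper, upright, the taller of the two small amber ones, close beside the cradle. Origin: centre of its underside, z up. Body 68 mm in diameter to 80 mm height, shoulder to 99, neck 28 mm in diameter from 99 to 139, stopper rim 34 mm wide at 139 to 143, top at 157. 0.28 to 0.46 kg.
- stirrer: White magnetic stirrer with a round steel plate, fixed to the bench beside the cradle, on the other side than the bottle. Origin: centre of its underside. 130 (x) x 100 (y) mm, 53 mm high.
- rack: Bystander: white tube rack with glass tubes, 160 (x) x 66 (y) mm, 93 mm high; origin under its centre.
- mortar: Bystander: white ceramic bowl, 90 mm across, 50 mm high; origin under its centre.
- beaker: Bystander: glass beaker, 72 mm across, 95 mm high, behind the cradle; origin under its centre.
- wash_bottle: Bystander: white wash bottle with a blue bent spout, 66 mm across, 168 mm high, behind the cradle; origin under its centre.
- bulb: Bystander: orange-brown rubber bulb standing on end, 62 mm across, 85 mm high; origin under its centre.
- small_bottle: Bystander: small amber bottle, 56 mm across, 105 mm high, behind the cradle; origin under its centre.
- ball0: White ceramic grinding ball, 32 mm in diameter, 60 g; origin at its centre. Starts loose inside the jar.
- ball1: White ceramic grinding ball, 32 mm in diameter, 60 g; origin at its centre. Starts loose inside the jar.
- ball2: White ceramic grinding ball, 32 mm in diameter, 60 g; origin at its centre. Starts loose inside the jar.
- ball3: White ceramic grinding ball, 32 mm in diameter, 60 g; origin at its centre. Starts loose inside the jar.

How it is judged:
On the way, in this order (a step that is already met when the one before it is completed fails the run):
1. the pan stands flat on the bench under the jar, centred within 35 mm each way, while all the balls are still in the jar (x of pan in the frame of cradle between -0.035 and 0.035 m and y of pan in the frame of cradle between -0.035 and 0.035 m and height (world z) of pan below 0.008 m and angle between pan's own z axis and vertical below 0.1 rad and height (world z) of each of ball0, ball1, ball2, ball3 above 0.085 m), for 0.2 s.
2. the jar's port faces down within 0.35 rad (angle between port's own z axis and vertical above 2.79 rad), for 0.2 s.
At the end, for the whole second after the job is handed in: Port down within 0.35 rad; all four balls at rest in the pan; the pan flat on the bench under the jar, its centre within 35 mm of the cradle's centre each way; the tall amber bottle standing upright on the bench; all released (angle between port's own z axis and vertical above 2.79 rad and x of ball0 in the frame of pan between -0.055 and 0.055 m and y of ball0 in the frame of pan between -0.052 and 0.052 m and z of ball0 in the frame of pan between 0.01 and 0.06 m and x of ball1 in the frame of pan between -0.055 and 0.055 m and y of ball1 in the frame of pan between -0.052 and 0.052 m and z of ball1 in the frame of pan between 0.01 and 0.06 m and x of ball2 in the frame of pan between -0.055 and 0.055 m and y of ball2 in the frame of pan between -0.052 and 0.052 m and z of ball2 in the frame of pan between 0.01 and 0.06 m and x of ball3 in the frame of pan between -0.055 and 0.055 m and y of ball3 in the frame of pan between -0.052 and 0.052 m and z of ball3 in the frame of pan between 0.01 and 0.06 m and x of pan in the frame of cradle between -0.035 and 0.035 m and y of pan in the frame of cradle between -0.035 and 0.035 m and height (world z) of each of pan, bottle below 0.008 m and angle between each of pan, bottle's own z axis and vertical below 0.1 rad and linear speed of each of pan, bottle below 0.02 m/s and linear speed of each of ball0, ball1, ball2, ball3 below 0.05 m/s); the robot touches nothing.
It fails at once if the tall amber bottle is tipped over (more than 0.6 rad) (angle between bottle's own z axis and vertical above 0.6 rad).
It fails at once if one of the bystanders (tube rack, bowl, beaker, wash bottle, bulb, small amber bottle) is shoved more than 40 mm or knocked over (distance of any of rack, mortar, beaker, wash_bottle, bulb, small_bottle from where it was at the start of the episode above 0.04 m or angle between any of rack, mortar, beaker, wash_bottle, bulb, small_bottle's own z axis and vertical above 0.5 rad).
It also fails if it takes over 72 s, if anything falls off the work surface, if the arm or the gripper's body presses on something with over 40 N, if the wrist force passes 120 N, or if a joint passes its speed limit or range.

## Robot

A 6-joint arm with a two-finger parallel gripper is mounted at the origin on the work surface. World frame = base frame: x ahead of the robot, y to its left, z up, the work surface at z = 0. Lengths are in m, angles in rad, forces in N, time in s.
With the tool pointing down it reaches from about 0.375 to 0.975 m from the base axis. Payload 3.8 kg.
Tool frame: the origin (TCP) lies at the very end of the fingers, on their centre line; the grasp point (between the pads) lies 19 mm behind it; z points along the fingers, y is the direction in which the jaws open and shut (so a half turn about z gives the same grasp; the last joint's range is limited). The gripper opens to 88 mm and grips with 3 to 60 N. Pads are 18 mm wide; open, the fingers measure 123 mm over their backs; the gripper's body (75 mm by 187 mm) begins 45 mm behind the grasp point.
Start: joints at [-1.278, 0.264, 1.604, -0, 1.274, -0.037], TCP at [0.219, -0.639, 0.239] pointing down, gripper open.
Joint ranges: [-2.63, 2.63], [-0.94, 2.18], [0.31, 2.57], [-1.31, 4.45], [0, 2.66], [-2.55, 2.55]. Speed limits (rad/s): [2.57, 2.57, 3.14, 3.14, 3.14, 3.14].

## Interface

Orientations are given as a unit quaternion [w, x, y, z].
In Python, from cell import monitor, optics, arm, silhouettes, mark_of gives the robot as it stands.
- The arm moves only by the tool drive_tool, never from a script. Its argument "deltas" is a list of rows, each an object with "translation": the shift along the tool's x, y, z in m, a list of three; "turn": the turn, a rotation vector about the tool's x, y, z in degrees, a list of three. In form: [{"translation": [tx, ty, tz], "turn": [rx, ry, rz]}, ...]. A call has 1 to 8 rows; each row is the pose to reach, as a shift and turn from the pose commanded when the call began, along the tool's axes at that moment; what a row does not reach only later rows make up. A row lasts 1/12 s, in which the tool goes at most 41.7 mm and 7.16 degrees, less where a joint would pass 70% of its speed; a pose out of reach is approached as far as the arm can. A call with a gripper value outside its range is refused whole. "grip" is the finger opening in m, from 0 to 0.0881, set as the call begins (left out, the last holds). The fingers move at their own pace and stop on an object; the grip force is fixed at half the most. Time passes only in rows, so rows that repeat a pose let the fingers close. It gives the time, the measured TCP pose, the force and the opening at its end, in the units of the state.
- monitor.get_state(): the state, without advancing time (a new reading comes with each control period).
- optics.snapshot(name): name is "scene" or "top" or "wrist"; returns a dict with "frame" (400x640x3 uint8, blue, green, red), "camera_matrix" (3x3 intrinsics, pixels), "pose" (4x4, takes a point from camera to world coordinates); the wrist camera has in their place "T_tool_cam" (4x4, takes a point from camera to tool coordinates, whose origin is the TCP and whose axes are the flange's). Camera axes: x right, y up, looking along -z (the intrinsics and any distortion apply to the point x, -y, -z); pixel columns grow to the right and rows downward; lengths in m; the calibration is good to about 2 mm. The wrist camera is an equidistant fisheye: a pixel r from the principal point sees the ray r / f radians off the axis. A picture is of the moment at which its call begins: read the wrist's pose just before it. There is no depth.
- arm.finish_job(): hands the job in, once; it reports no verdict.
Trained networks look in the newest picture that a camera, given by its name, has taken for a name from the list of things; names that differ only in an ending like _2 or _b are one class to them, and where a whole thing is asked for, a point or a joint stands for the part that bears it (a point fixed in the world has none). Each returns a list of dicts, best first, with "score" (0 to 1); they miss things now and then, are a little off and sometimes report something else, mostly with a low value. They report only what shows in the picture. A call takes as long as a camera call.
- silhouettes(label, camera): "mask" (400x640 bool, what is visible of it).
- mark_of(label, camera): "point" ([x, y, z] in m, in world coordinates, good to about 4 mm: a listed point, or the origin of a listed thing).
The state is a dict: "time": time; "joint_pos": joint angles; "qvel": joint speeds; "joint_efforts": joint torques, N m; "tcp_pos": TCP position; "tool_rot": TCP orientation; "contact_force": force on the tool from outside, world axes, zero at the start; "wrist_torque": the same for the moment, N m; "gripper_width": finger opening in m.
Only numpy, scipy, OpenCV 4.12 (cv2) and the standard library are available. Lean on these libraries where they do the work, as an engineer would, in place of code of your own. Each camera call takes 0.05 s, during which the arm holds its last target.

## Working session

There is one attempt and no reset: what is moved stays moved. The work goes in short steps, Python scripts to look and compute and a tool call to move; the robot and the scene stay as the last step left them, time stands still between calls to the robot, and variables do not carry over. Pictures are saved under pics/ and viewed, and the job is handed in when it is done.

Besides the shell and the picture viewer there is one more tool, called after "Request:" in YAML: its name, and indented under it one key for each argument. drive_tool: Moves the arm, as the interface text tells. Its arguments: {"type":"object","properties":{"deltas":{"type":"array","items":{"type":"object","properties":{"translation":{"type":"array","items":{"type":"number"}},"turn":{"type":"array","items":{"type":"number"}}}}},"grip":{"type":"number"}},"required":["deltas"]}

```bash
ls; mkdir -p pics
cat > h.py <<'E'
import sys; sys.path.insert(0,'.')
import numpy as np, cv2
from cell import monitor, optics, arm, silhouettes, mark_of
E
python3 - <<'E'
from h import *
s=monitor.get_state(); print({k:np.round(v,3) for k,v in s.items()})
for c in ['scene','top','wrist']:
    d=optics.snapshot(c); cv2.imwrite(f'pics/{c}0.png',d['frame'])
    if c!='wrist': print(c, np.round(d['camera_matrix'],1).tolist(), np.round(d['pose'],3).tolist())
for n in ['cradle','jar','port','crank_grip','pan','bottle','stirrer','rack','mortar','beaker','wash_bottle','bulb','small_bottle']:
    for c in ['scene','top']:
        print(n,c,[(round(r['score'],2),np.round(r['point'],3).tolist()) for r in mark_of(n,c)[:2]])
print(monitor.get_state()['time'])
E
```

```text
pics
{'time': np.float64(0.0), 'joint_pos': array([-1.278,  0.265,  1.605, -0.   ,  1.274, -0.037]), 'qvel': array([ 0.001, -0.001, -0.001,  0.004, -0.   ,  0.   ]), 'joint_efforts': array([ 2.0000e-03, -5.0210e+01, -3.5688e+01,  7.3000e-02,  3.0000e-02,
       -0.0000e+00]), 'tcp_pos': array([ 0.218, -0.638,  0.237]), 'tool_rot': array([-0.001,  0.986,  0.164, -0.   ]), 'contact_force': array([ 0.439,  1.351, -0.52 ]), 'wrist_torque': array([0.024, 0.028, 0.012]), 'gripper_width': np.float64(0.088)}
scene [[400.8, 0.0, 319.1], [0.0, 400.8, 197.1], [0.0, 0.0, 1.0]] [[-0.25, -0.616, 0.747, 1.354], [0.968, -0.17, 0.184, 0.188], [0.014, 0.769, 0.639, 0.789], [0.0, 0.0, 0.0, 1.0]]
top [[453.6, 0.0, 316.2], [0.0, 453.6, 199.6], [0.0, 0.0, 1.0]] [[-0.029, 0.992, -0.12, 0.453], [-1.0, -0.03, -0.007, 0.005], [-0.011, 0.12, 0.993, 1.37], [0.0, 0.0, 0.0, 1.0]]
cradle scene [(0.91, [0.583, -0.003, 0.007]), (0.33, [0.756, -0.065, -0.003])]
cradle top [(0.59, [0.585, -0.032, 0.212]), (0.57, [0.58, 0.002, 0.003])]Traceback (most recent call last):
  File "<stdin>", line 8, in <module>
ValueError: it knows: ball, beaker, bottle, bulb, cradle, crank_grip, mortar, pan, port, rack, small_bottle, stirrer, wash_bottle
```

Run:
```python
from h import *
for n in ['port','crank_grip','pan','bottle','stirrer','rack','mortar','beaker','wash_bottle','bulb','small_bottle']:
    for c in ['scene','top']:
        print(n,c,[(round(r['score'],2),np.round(r['point'],3).tolist()) for r in mark_of(n,c)[:2]])
print(monitor.get_state()['time'])
```

```text
port scene [(0.62, [0.59, -0.026, 0.21])]
port top [(0.77, [0.584, -0.03, 0.21])]
crank_grip scene [(0.64, [0.447, 0.021, 0.18])]
crank_grip top [(0.65, [0.446, 0.02, 0.181])]
pan scene [(0.71, [0.524, -0.381, -0.001]), (0.66, [0.541, 0.16, -0.001])]
pan top [(0.89, [0.524, -0.38, -0.0])]
bottle scene [(0.66, [0.539, 0.164, 0.002])]
bottle top [(0.91, [0.541, 0.17, -0.002])]
stirrer scene [(0.74, [0.584, -0.024, 0.208]), (0.73, [0.622, -0.17, 0.001])]
stirrer top [(0.69, [0.625, -0.165, 0.001])]
rack scene [(0.8, [0.528, 0.423, -0.004]), (0.26, [0.586, -0.025, 0.214])]
rack top [(0.56, [0.53, 0.422, -0.0])]
mortar scene [(0.75, [0.424, 0.053, -0.001]), (0.45, [0.521, -0.383, 0.0])]
mortar top []
beaker scene [(0.87, [0.758, 0.097, -0.004]), (0.67, [0.755, -0.064, -0.004])]
beaker top [(0.84, [0.764, 0.098, -0.001])]
wash_bottle scene [(0.93, [0.754, -0.067, -0.001])]
wash_bottle top [(0.6, [0.755, -0.065, -0.001]), (0.16, [0.606, -0.014, 0.12])]
bulb scene [(0.87, [0.747, 0.21, 0.001]), (0.38, [0.54, 0.163, 0.0])]
bulb top [(0.9, [0.746, 0.213, 0.004])]
small_bottle scene [(0.7, [0.746, -0.239, 0.002]), (0.16, [0.756, -0.065, -0.002])]
small_bottle top [(0.68, [0.75, -0.24, 0.001])]
1.35
```

View pics/scene0.png

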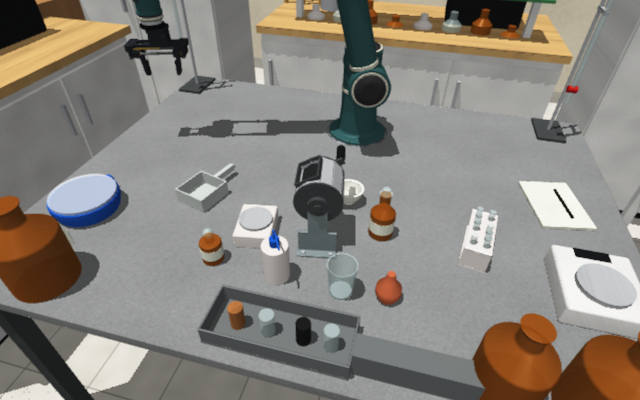

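View pics/top0.png

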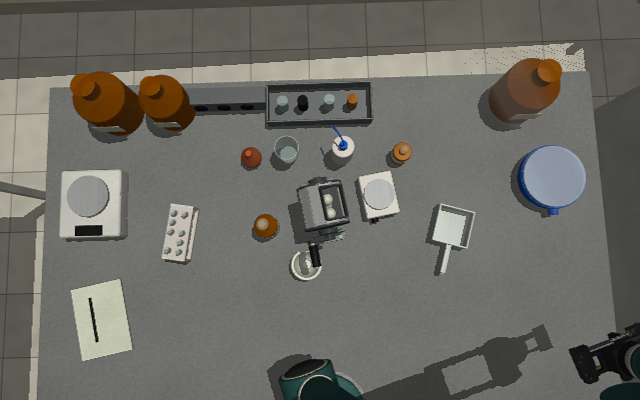

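The top view shows the jar at about (323,205), the crank at (315,255), the bottle at (265,226) and the pan at (452,226) with its handle towards the robot. The port and crank marks agree on a cradle yaw of about +13°, a jar angle of about 0.5 rad and a cradle centre near (0.580, 0.002). The bottle is on the +y side.

```bash
cat > d.py <<'E'
from h import *
from scipy.spatial.transform import Rotation as R
s=monitor.get_state(); q=s['tool_rot']; r=R.from_quat([q[1],q[2],q[3],q[0]]); p=np.array(s['tcp_pos'])
x=r.as_matrix()[:,0]; print('t',round(float(s['time']),2),'tcp',np.round(p,4),'phi',round(np.degrees(np.arctan2(x[1],x[0])),1),'w',round(float(s['gripper_width']),4),'F',np.round(s['contact_force'],1),'j6',round(s['joint_pos'][5],2))
for a in sys.argv[1:]:
    X,Y,Z,ph=map(float,a.split(','))
    g=np.radians(ph); T=np.array([[np.cos(g),np.sin(g),0],[np.sin(g),-np.cos(g),0],[0,0,-1]])
    print(a,'trans',np.round(r.inv().apply(np.array([X,Y,Z])-p),4).tolist(),'turn',np.round(np.degrees((r.inv()*R.from_matrix(T)).as_rotvec()),1).tolist(),'dist',round(float(np.linalg.norm(np.array([X,Y,Z])-p)),3))
E
cat > c.py <<'E'
# cradle frame -> world
from h import *
g=np.radians(13.0); c=np.array([.580,.002]); M=np.array([[np.cos(g),-np.sin(g)],[np.sin(g),np.cos(g)]])
def w(x,y): return c+M@[x,y]
def inv(p): return M.T@(np.array(p)[:2]-c)
E
python3 d.py .54,.167,.28,103
python3 - <<'E'
from c import *
s=silhouettes('pan','top')[0]['mask']; 
d=optics.snapshot('top'); K=d['camera_matrix'];P=d['pose']
# handle axis: split the mask
ys,xs=np.nonzero(s); print(s.sum(),xs.min(),xs.max(),ys.min(),ys.max())
def back(u,v,z):
    r=P[:3,:3]@np.array([(u-K[0,2])/K[0,0],-(v-K[1,2])/K[1,1],-1]); t=(z-P[2,3])/r[2]; return P[:3,3]+t*r
for v in [240,245,250,255,260,264,268,270]:
    c_=xs[ys==v]
    if len(c_): print(v,c_.min(),c_.max(),np.round(back(c_.mean(),v,.041),4))
for n in ['scene','top']: print(np.round(inv(mark_of('crank_grip','top')[0]['point']),3))
E
```

```text
t 1.35 tcp [ 0.2186 -0.6386  0.2387] phi 18.9 w 0.0883 F [-0.1 -0.2  0.5] j6 -0.04
.54,.167,.28,103 trans [0.565, -0.6581, -0.0413] turn [-0.0, -0.0, -84.1] dist 0.868
465 254 278 214 237
[-0.124  0.052]
[-0.124  0.052]
```

Request:
drive_tool:
  deltas:
    - {"translation": [0.565, -0.658, -0.041], "turn": [0, 0, -84]}
    - {"translation": [0.565, -0.658, -0.041], "turn": [0, 0, -84]}
    - {"translation": [0.565, -0.658, -0.041], "turn": [0, 0, -84]}
    - {"translation": [0.565, -0.658, -0.041], "turn": [0, 0, -84]}
    - {"translation": [0.565, -0.658, -0.041], "turn": [0, 0, -84]}
    - {"translation": [0.565, -0.658, -0.041], "turn": [0, 0, -84]}
    - {"translation": [0.565, -0.658, -0.041], "turn": [0, 0, -84]}
    - {"translation": [0.565, -0.658, -0.041], "turn": [0, 0, -84]}

```text
time: 2.22
tcp_pos: [0.3423, -0.3275, 0.2548]
tool_rot: [0.0, 0.785, 0.619, 0.0]
contact_force: [1.0, -0.3, -0.5]
gripper_width: 0.0881
```

```bash
python3 d.py .54,.167,.28,103
python3 - <<'E'
from c import *
d=optics.snapshot('top'); K=d['camera_matrix'];P=d['pose']
def back(u,v,z):
    r=P[:3,:3]@np.array([(u-K[0,2])/K[0,0],-(v-K[1,2])/K[1,1],-1]); t=(z-P[2,3])/r[2]; return P[:3,3]+t*r
for m in silhouettes('pan','top'):
    s=m['mask']; ys,xs=np.nonzero(s); print(round(m['score'],2),s.sum(),xs.min(),xs.max(),ys.min(),ys.max())
    if xs.min()>400:
        for v in [240,245,250,255,260,264,268,270]:
            c_=xs[ys==v]
            if len(c_): print(v,c_.min(),c_.max(),np.round(back(c_.mean(),v,.041),4))
E
```

```text
t 2.22 tcp [ 0.3423 -0.3275  0.2548] phi 76.5 w 0.0881 F [ 1.  -0.3 -0.5] j6 -0.58
.54,.167,.28,103 trans [0.527, 0.0769, -0.0253] turn [0.0, 0.0, -26.5] dist 0.533
0.68 1650 430 474 205 272
240 433 468 [ 0.4835 -0.3722  0.041 ]
245 445 467 [ 0.4686 -0.3872  0.041 ]
250 444 450 [ 0.4549 -0.3602  0.041 ]
255 443 449 [ 0.4406 -0.3564  0.041 ]
260 442 447 [ 0.4264 -0.3512  0.041 ]
264 441 446 [ 0.415  -0.3476  0.041 ]
268 441 445 [ 0.4036 -0.3454  0.041 ]
270 440 444 [ 0.398  -0.3422  0.041 ]
```

Request:
drive_tool:
  deltas:
    - {"translation": [0.527, 0.077, -0.025], "turn": [0, 0, -26.5]}
    - {"translation": [0.527, 0.077, -0.025], "turn": [0, 0, -26.5]}
    - {"translation": [0.527, 0.077, -0.025], "turn": [0, 0, -26.5]}
    - {"translation": [0.527, 0.077, -0.025], "turn": [0, 0, -26.5]}
    - {"translation": [0.527, 0.077, -0.025], "turn": [0, 0, -26.5]}
    - {"translation": [0.527, 0.077, -0.025], "turn": [0, 0, -26.5]}
    - {"translation": [0.527, 0.077, -0.025], "turn": [0, 0, -26.5]}
    - {"translation": [0.527, 0.077, -0.025], "turn": [0, 0, -26.5]}

```text
time: 2.98
tcp_pos: [0.4682, -0.0198, 0.2706]
tool_rot: [0.001, 0.625, 0.78, 0.0]
contact_force: [0.8, 0.3, 0.2]
gripper_width: 0.0878
```

```bash
python3 d.py .54,.167,.28,103
```

```text
t 2.98 tcp [ 0.4682 -0.0198  0.2706] phi 102.6 w 0.0878 F [0.8 0.3 0.2] j6 -0.31
.54,.167,.28,103 trans [0.1667, 0.1108, -0.0094] turn [0.1, 0.1, -0.4] dist 0.2
```

Request:
drive_tool:
  deltas:
    - {"translation": [0.167, 0.111, -0.009], "turn": [0, 0, 0]}
    - {"translation": [0.167, 0.111, -0.009], "turn": [0, 0, 0]}
    - {"translation": [0.167, 0.111, -0.009], "turn": [0, 0, 0]}
    - {"translation": [0.167, 0.111, -0.009], "turn": [0, 0, 0]}
    - {"translation": [0.167, 0.111, -0.009], "turn": [0, 0, 0]}
    - {"translation": [0.167, 0.111, -0.009], "turn": [0, 0, 0]}
    - {"translation": [0.167, 0.111, -0.009], "turn": [0, 0, 0]}

```text
time: 3.57
tcp_pos: [0.5398, 0.1672, 0.2787]
tool_rot: [0.0, 0.624, 0.781, -0.0]
contact_force: [-0.5, -0.5, -0.4]
gripper_width: 0.0881
```

```bash
python3 - <<'E'
from h import *
d=optics.snapshot('wrist'); cv2.imwrite('pics/w1.png',d['frame']); print([np.round(r['point'],3) for r in mark_of('bottle','wrist')])
E
python3 d.py .54,.167,.103,103
```

```text
[array([ 0.541,  0.164, -0.   ])]
t 3.67 tcp [0.539  0.1653 0.2787] phi 102.6 w 0.0882 F [ 0.9 -0.5 -0.4] j6 0.03
.54,.167,.103,103 trans [0.0016, 0.0015, 0.1757] turn [-0.1, 0.0, -0.4] dist 0.176
```

View pics/w1.png

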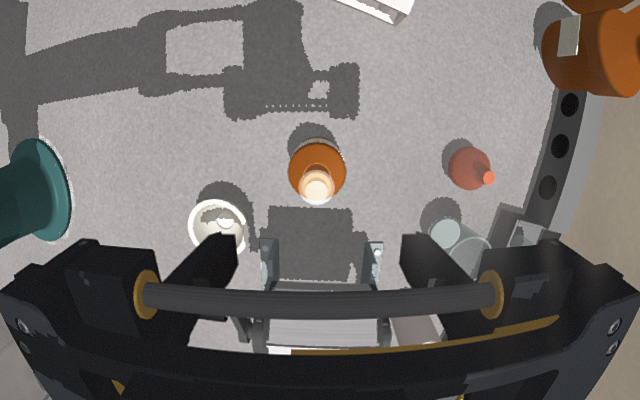

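The wrist picture shows the bottle at (317,175), centred between the fingers, which matches the marks at (0.540, 0.165). I'll descend and grip the neck.

Request:
drive_tool:
  deltas:
    - {"translation": [0.0, 0.001, 0.04], "turn": [0, 0, 0]}
    - {"translation": [0.0, 0.001, 0.08], "turn": [0, 0, 0]}
    - {"translation": [0.0, 0.001, 0.115], "turn": [0, 0, 0]}
    - {"translation": [0.0, 0.001, 0.145], "turn": [0, 0, 0]}
    - {"translation": [0.0, 0.001, 0.165], "turn": [0, 0, 0]}
    - {"translation": [0.0, 0.001, 0.175], "turn": [0, 0, 0]}
    - {"translation": [0.0, 0.001, 0.175], "turn": [0, 0, 0]}

```text
time: 4.25
tcp_pos: [0.5377, 0.1644, 0.1014]
tool_rot: [-0.002, 0.626, 0.78, -0.002]
contact_force: [-0.6, -0.5, 0.8]
gripper_width: 0.0883
```

Request:
drive_tool:
  deltas:
    - {"translation": [0, 0, 0], "turn": [0, 0, 0]}
    - {"translation": [0, 0, 0], "turn": [0, 0, 0]}
    - {"translation": [0, 0, 0], "turn": [0, 0, 0]}
    - {"translation": [0, 0, 0], "turn": [0, 0, 0]}
    - {"translation": [0, 0, 0], "turn": [0, 0, 0]}
    - {"translation": [0, 0, 0], "turn": [0, 0, 0]}
    - {"translation": [0, 0, 0], "turn": [0, 0, 0]}
    - {"translation": [0, 0, 0], "turn": [0, 0, 0]}
  grip: 0.0

```text
time: 4.92
tcp_pos: [0.54, 0.1667, 0.1042]
tool_rot: [0.0, 0.625, 0.781, 0.0]
contact_force: [-0.8, 0.6, -0.4]
gripper_width: 0.0371
```

```bash
python3 d.py .54,.167,.15,103 .36,.27,.15,103 .36,.27,.104,103
```

```text
t 4.92 tcp [0.54   0.1667 0.1042] phi 102.7 w 0.0371 F [-0.8  0.6 -0.4] j6 0.03
.54,.167,.15,103 trans [0.0002, 0.0001, -0.0458] turn [0.0, -0.0, -0.3] dist 0.046
.36,.27,.15,103 trans [0.1403, -0.1529, -0.0458] turn [0.0, -0.0, -0.3] dist 0.212
.36,.27,.104,103 trans [0.1403, -0.1529, 0.0002] turn [0.0, -0.0, -0.3] dist 0.207
```

Request:
drive_tool:
  deltas:
    - {"translation": [0, 0, 0], "turn": [0, 0, 0]}
    - {"translation": [0, 0, 0], "turn": [0, 0, 0]}
    - {"translation": [0, 0, 0], "turn": [0, 0, 0]}
    - {"translation": [0, 0, 0], "turn": [0, 0, 0]}
    - {"translation": [0, 0, 0], "turn": [0, 0, 0]}
    - {"translation": [0, 0, 0], "turn": [0, 0, 0]}
  grip: 0.0

```text
time: 5.42
tcp_pos: [0.5398, 0.1666, 0.1041]
tool_rot: [-0.0, 0.625, 0.781, -0.0]
contact_force: [-2.5, 0.2, 2.6]
gripper_width: 0.0305
```

Request:
drive_tool:
  deltas:
    - {"translation": [0, 0, -0.012], "turn": [0, 0, 0]}
    - {"translation": [0, 0, -0.026], "turn": [0, 0, 0]}
    - {"translation": [0, 0, -0.036], "turn": [0, 0, 0]}
    - {"translation": [0.01, -0.01, -0.04], "turn": [0, 0, 0]}
    - {"translation": [0.03, -0.032, -0.04], "turn": [0, 0, 0]}
    - {"translation": [0.05, -0.054, -0.04], "turn": [0, 0, 0]}
    - {"translation": [0.07, -0.076, -0.04], "turn": [0, 0, 0]}
    - {"translation": [0.09, -0.098, -0.04], "turn": [0, 0, 0]}

```text
time: 6.08
tcp_pos: [0.4222, 0.2334, 0.1437]
tool_rot: [-0.0, 0.625, 0.781, -0.0]
contact_force: [0.6, 0.6, -4.0]
gripper_width: 0.0306
```

```bash
python3 d.py  .36,.27,.144,103 .36,.27,.104,103
```

```text
t 6.08 tcp [0.4222 0.2334 0.1437] phi 102.6 w 0.0306 F [ 0.6  0.6 -4. ] j6 0.23
.36,.27,.144,103 trans [0.0493, -0.0527, -0.0003] turn [-0.1, -0.0, -0.4] dist 0.072
.36,.27,.104,103 trans [0.0493, -0.0527, 0.0397] turn [-0.1, -0.0, -0.4] dist 0.082
```

Request:
drive_tool:
  deltas:
    - {"translation": [0.02, -0.022, 0], "turn": [0, 0, 0]}
    - {"translation": [0.04, -0.043, 0], "turn": [0, 0, 0]}
    - {"translation": [0.05, -0.053, 0], "turn": [0, 0, 0]}
    - {"translation": [0.05, -0.053, 0.01], "turn": [0, 0, 0]}
    - {"translation": [0.05, -0.053, 0.02], "turn": [0, 0, 0]}
    - {"translation": [0.05, -0.053, 0.03], "turn": [0, 0, 0]}
    - {"translation": [0.05, -0.053, 0.036], "turn": [0, 0, 0]}
    - {"translation": [0.05, -0.053, 0.039], "turn": [0, 0, 0]}

```text
time: 6.75
tcp_pos: [0.3616, 0.2694, 0.1041]
tool_rot: [-0.001, 0.625, 0.78, -0.001]
contact_force: [-5.1, 0.1, 15.1]
gripper_width: 0.0306
```

Request:
drive_tool:
  deltas:
    - {"translation": [0, 0, 0.001], "turn": [0, 0, 0]}
    - {"translation": [0, 0, 0.001], "turn": [0, 0, 0]}
    - {"translation": [0, 0, 0.001], "turn": [0, 0, 0]}

```text
time: 7.0
tcp_pos: [0.3624, 0.2699, 0.1045]
tool_rot: [-0.0, 0.625, 0.78, -0.0]
contact_force: [-3.1, 0.4, 3.2]
gripper_width: 0.0302
```

Request:
drive_tool:
  deltas:
    - {"translation": [0, 0, 0], "turn": [0, 0, 0]}
    - {"translation": [0, 0, 0], "turn": [0, 0, 0]}
    - {"translation": [0, 0, 0], "turn": [0, 0, 0]}
    - {"translation": [0, 0, 0], "turn": [0, 0, 0]}
    - {"translation": [0, 0, 0], "turn": [0, 0, 0]}
    - {"translation": [0, 0, 0], "turn": [0, 0, 0]}
  grip: 0.07

```text
time: 7.5
tcp_pos: [0.3621, 0.2701, 0.1041]
tool_rot: [0.0, 0.625, 0.781, 0.0]
contact_force: [0.3, -0.2, 1.3]
gripper_width: 0.0678
```

```bash
python3 d.py
```

```text
t 7.5 tcp [0.3621 0.2701 0.1041] phi 102.7 w 0.0678 F [ 0.3 -0.2  1.3] j6 0.36
```

Request:
drive_tool:
  deltas:
    - {"translation": [0, 0, -0.02], "turn": [0, 0, 0]}
    - {"translation": [0, 0, -0.06], "turn": [0, 0, 0]}
    - {"translation": [0, 0, -0.1], "turn": [0, 0, 0]}
    - {"translation": [0, 0, -0.14], "turn": [0, 0, 0]}
    - {"translation": [0, 0, -0.175], "turn": [0, 0, 0]}
  grip: 0.088

```text
time: 7.92
tcp_pos: [0.362, 0.2701, 0.2818]
tool_rot: [0.0, 0.625, 0.781, 0.001]
contact_force: [1.1, 0.2, 0.5]
gripper_width: 0.0879
```

```bash
python3 d.py .457,-.3605,.2,163
python3 - <<'E'
from h import *
d=optics.snapshot('scene'); cv2.imwrite('pics/s1.png',d['frame']); print([(np.round(r['point'],3),round(r['score'],2)) for r in mark_of('bottle','scene')])
E
```

```text
t 7.92 tcp [0.362  0.2701 0.2818] phi 102.7 w 0.0879 F [1.1 0.2 0.5] j6 0.36
.457,-.3605,.2,163 trans [-0.6361, -0.0461, 0.0813] turn [0.1, 0.0, -60.3] dist 0.643
[(array([ 0.359,  0.265, -0.002]), 0.62)]
```

View pics/s1.png

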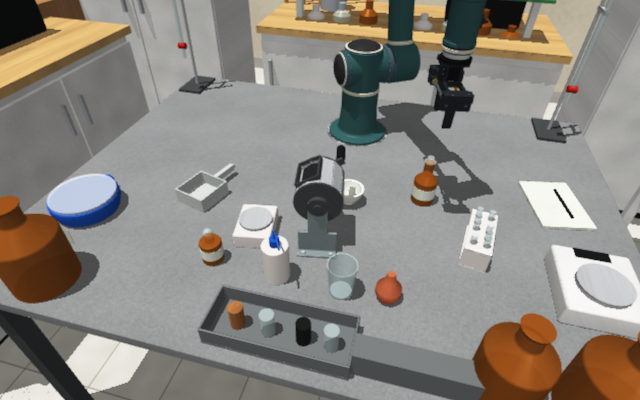

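The bottle stands upright at (425,185), clear of the cradle. Next is the pan.

Request:
drive_tool:
  deltas:
    - {"translation": [-0.636, -0.046, 0], "turn": [0, 0, -60]}
    - {"translation": [-0.636, -0.046, 0], "turn": [0, 0, -60]}
    - {"translation": [-0.636, -0.046, 0], "turn": [0, 0, -60]}
    - {"translation": [-0.636, -0.046, 0], "turn": [0, 0, -60]}
    - {"translation": [-0.636, -0.046, 0], "turn": [0, 0, -60]}
    - {"translation": [-0.636, -0.046, 0], "turn": [0, 0, -60]}
    - {"translation": [-0.636, -0.046, 0], "turn": [0, 0, -60]}
    - {"translation": [-0.636, -0.046, 0], "turn": [0, 0, -60]}

```text
time: 8.68
tcp_pos: [0.404, -0.0015, 0.2782]
tool_rot: [-0.0, 0.26, 0.966, -0.0]
contact_force: [0.9, 0.1, -0.1]
gripper_width: 0.0875
```

```bash
python3 d.py .457,-.3605,.2,163
```

```text
t 8.68 tcp [ 0.404  -0.0015  0.2782] phi 149.9 w 0.0875 F [ 0.9  0.1 -0.1] j6 -1.11
.457,-.3605,.2,163 trans [-0.2259, -0.284, 0.0782] turn [-0.0, -0.0, -13.1] dist 0.371
```

Request:
drive_tool:
  deltas:
    - {"translation": [-0.226, -0.284, 0.078], "turn": [0, 0, -13]}
    - {"translation": [-0.226, -0.284, 0.078], "turn": [0, 0, -13]}
    - {"translation": [-0.226, -0.284, 0.078], "turn": [0, 0, -13]}
    - {"translation": [-0.226, -0.284, 0.078], "turn": [0, 0, -13]}
    - {"translation": [-0.226, -0.284, 0.078], "turn": [0, 0, -13]}
    - {"translation": [-0.226, -0.284, 0.078], "turn": [0, 0, -13]}
    - {"translation": [-0.226, -0.284, 0.078], "turn": [0, 0, -13]}
    - {"translation": [-0.226, -0.284, 0.078], "turn": [0, 0, -13]}

```text
time: 9.35
tcp_pos: [0.4481, -0.3111, 0.2104]
tool_rot: [-0.0, 0.151, 0.988, 0.0]
contact_force: [0.1, 0.3, -0.4]
gripper_width: 0.0879
```

Request:
drive_tool:
  deltas:
    - {"translation": [0, 0, 0], "turn": [0, 0, 0]}
    - {"translation": [0, 0, 0], "turn": [0, 0, 0]}

```text
time: 9.52
tcp_pos: [0.4476, -0.3104, 0.2096]
tool_rot: [-0.002, 0.153, 0.988, 0.001]
contact_force: [0.2, 0.7, 1.3]
gripper_width: 0.0882
```

```bash
python3 d.py .457,-.3605,.2,163
python3 - <<'E'
from h import *
d=optics.snapshot('wrist'); cv2.imwrite('pics/w2.png',d['frame']); print([np.round(r['point'],3) for r in mark_of('pan','wrist')])
K=d['camera_matrix'];T=d['T_tool_cam'];print(K.tolist(),np.round(T,3).tolist())
s=monitor.get_state(); from scipy.spatial.transform import Rotation as R
q=s['tool_rot'];r=R.from_quat([q[1],q[2],q[3],q[0]]).as_matrix();p=np.array(s['tcp_pos'])
def proj(P):
    t=r.T@(np.array(P)-p); c=np.linalg.inv(T)@np.append(t,1); v=np.array([c[0],-c[1],-c[2]])
    th=np.arctan2(np.hypot(v[0],v[1]),v[2]); e=v[:2]/np.hypot(v[0],v[1]); return K[:2,2]+e*th*K[0,0]
g=np.radians(-17);c=np.array([.524,-.381]);u=np.array([np.cos(g),np.sin(g)])
im=d['frame'].copy()
for x in (-55,-70,-100,-141):
    P=[*(c+u*x/1000),.041]; a=proj(P); print(x,np.round(a)); cv2.circle(im,tuple(int(i) for i in a),2,(0,0,255),-1)
cv2.imwrite('pics/w2m.png',im)
E
```

```text
t 9.52 tcp [ 0.4476 -0.3104  0.2096] phi 162.4 w 0.0882 F [0.2 0.7 1.3] j6 -1.92
.457,-.3605,.2,163 trans [-0.0241, -0.045, 0.0095] turn [0.1, -0.2, -0.6] dist 0.052
[array([ 0.524, -0.381,  0.002])]
[[309.70691628693146, 0.0, 318.23405238088213], [0.0, 309.70691628693146, 195.19109007564927], [0.0, 0.0, 1.0]] [[0.0, 0.958, 0.288, 0.075], [1.0, -0.0, -0.0, -0.001], [-0.0, 0.288, -0.958, -0.145], [0.0, 0.0, 0.0, 1.0]]
-55 [276. 213.]
-70 [275. 199.]
-100 [274. 172.]
-141 [273. 133.]
```

View pics/w2m.png

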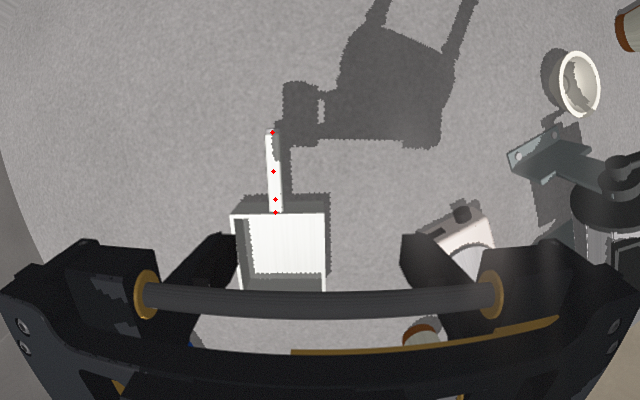

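The predicted dots lie on the handle: its root is at (276,212) and its tip at (271,130), a heading of about 165°. I'll go down onto the handle root.

```bash
python3 d.py .4564,-.3625,.2,165  .4564,-.3625,.012,165
```

```text
t 9.62 tcp [ 0.4482 -0.3084  0.2111] phi 162.6 w 0.0883 F [ 0.2 -0.5 -0.1] j6 -1.92
.4564,-.3625,.2,165 trans [-0.0241, -0.0492, 0.011] turn [0.1, -0.1, -2.4] dist 0.056
.4564,-.3625,.012,165 trans [-0.0244, -0.0494, 0.199] turn [0.1, -0.1, -2.4] dist 0.207
```

Request:
drive_tool:
  deltas:
    - {"translation": [-0.014, -0.029, 0.02], "turn": [0, 0, -2]}
    - {"translation": [-0.024, -0.049, 0.05], "turn": [0, 0, -2.4]}
    - {"translation": [-0.024, -0.049, 0.09], "turn": [0, 0, -2.4]}
    - {"translation": [-0.024, -0.049, 0.125], "turn": [0, 0, -2.4]}
    - {"translation": [-0.024, -0.049, 0.15], "turn": [0, 0, -2.4]}
    - {"translation": [-0.024, -0.049, 0.15], "turn": [0, 0, -2.4]}

```text
time: 10.12
tcp_pos: [0.4534, -0.3581, 0.0564]
tool_rot: [-0.005, 0.13, 0.992, 0.003]
contact_force: [-1.1, -0.4, 0.3]
gripper_width: 0.0882
```

```bash
python3 d.py .4564,-.3625,.012,165;python3 - <<'E'
from h import *
d=optics.snapshot('wrist'); cv2.imwrite('pics/w3.png',d['frame'])
E
```

```text
t 10.12 tcp [ 0.4534 -0.3581  0.0564] phi 165.1 w 0.0882 F [-1.1 -0.4  0.3] j6 -2.02
.4564,-.3625,.012,165 trans [-0.0045, -0.0037, 0.0443] turn [0.3, -0.6, 0.1] dist 0.045
```

View pics/w3.png

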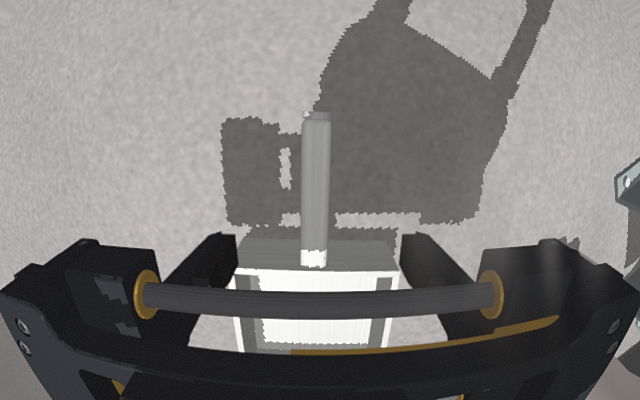

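Request:
drive_tool:
  deltas:
    - {"translation": [0, 0, 0.02], "turn": [0, 0, 0]}
    - {"translation": [0, 0, 0.038], "turn": [0, 0, 0]}
    - {"translation": [0, 0, 0.047], "turn": [0, 0, 0]}
    - {"translation": [0, 0, 0.047], "turn": [0, 0, 0]}

```text
time: 10.5
tcp_pos: [0.4571, -0.3622, 0.0153]
tool_rot: [-0.0, 0.13, 0.992, 0.0]
contact_force: [-0.7, 0.0, 0.1]
gripper_width: 0.0879
```

Request:
drive_tool:
  deltas:
    - {"translation": [0, 0, 0], "turn": [0, 0, 0]}
    - {"translation": [0, 0, 0], "turn": [0, 0, 0]}
    - {"translation": [0, 0, 0], "turn": [0, 0, 0]}
    - {"translation": [0, 0, 0], "turn": [0, 0, 0]}
    - {"translation": [0, 0, 0], "turn": [0, 0, 0]}
    - {"translation": [0, 0, 0], "turn": [0, 0, 0]}
    - {"translation": [0, 0, 0], "turn": [0, 0, 0]}
    - {"translation": [0, 0, 0], "turn": [0, 0, 0]}
  grip: 0.0

```text
time: 11.17
tcp_pos: [0.4569, -0.3633, 0.015]
tool_rot: [-0.0, 0.131, 0.991, 0.0]
contact_force: [-0.5, 0.5, 0.4]
gripper_width: 0.0367
```

Request:
drive_tool:
  deltas:
    - {"translation": [0, 0, 0], "turn": [0, 0, 0]}
    - {"translation": [0, 0, 0], "turn": [0, 0, 0]}
    - {"translation": [0, 0, 0], "turn": [0, 0, 0]}
    - {"translation": [0, 0, 0], "turn": [0, 0, 0]}
    - {"translation": [0, 0, 0], "turn": [0, 0, 0]}
    - {"translation": [0, 0, 0], "turn": [0, 0, 0]}
    - {"translation": [0, 0, 0], "turn": [0, 0, 0]}

```text
time: 11.75
tcp_pos: [0.4569, -0.3631, 0.0149]
tool_rot: [-0.0, 0.131, 0.991, 0.0]
contact_force: [-0.2, -0.7, -0.9]
gripper_width: 0.0157
```

```bash
python3 d.py .4564,-.3625,.3,165
```

```text
t 11.75 tcp [ 0.4569 -0.3631  0.0149] phi 165.0 w 0.0157 F [-0.2 -0.7 -0.9] j6 -2.02
.4564,-.3625,.3,165 trans [0.0007, 0.0005, -0.2851] turn [0.0, -0.0, 0.0] dist 0.285
```

Request:
drive_tool:
  deltas:
    - {"translation": [0, 0, -0.01], "turn": [0, 0, 0]}
    - {"translation": [0, 0, -0.03], "turn": [0, 0, 0]}
    - {"translation": [0, 0, -0.06], "turn": [0, 0, 0]}
    - {"translation": [0, 0, -0.1], "turn": [0, 0, 0]}
    - {"translation": [0, 0, -0.14], "turn": [0, 0, 0]}
    - {"translation": [0, 0, -0.18], "turn": [0, 0, 0]}

```text
time: 12.25
tcp_pos: [0.4562, -0.3626, 0.1967]
tool_rot: [-0.001, 0.13, 0.991, 0.0]
contact_force: [0.2, 0.2, -2.1]
gripper_width: 0.016
```

```bash
python3 d.py .5305,.2164,.31,103;python3 - <<'E'
from h import *
d=optics.snapshot('wrist'); cv2.imwrite('pics/w4.png',d['frame'])
E
```

```text
t 12.25 tcp [ 0.4562 -0.3626  0.1967] phi 165.0 w 0.016 F [ 0.2  0.2 -2.1] j6 -2.02
.5305,.2164,.31,103 trans [0.0781, 0.5785, -0.1129] turn [-0.0, -0.1, 62.0] dist 0.595
```

View pics/w4.png

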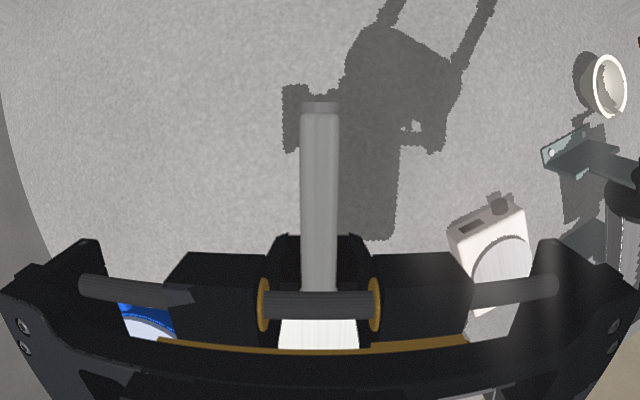

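The pan is held level, with the handle at (320,200) between the fingers. I'll carry it over the jar.

Request:
drive_tool:
  deltas:
    - {"translation": [0, 0, -0.03], "turn": [0, 0, 5]}
    - {"translation": [0, 0.01, -0.065], "turn": [0, 0, 11]}
    - {"translation": [0.005, 0.03, -0.1], "turn": [0, 0, 17]}
    - {"translation": [0.01, 0.06, -0.113], "turn": [0, 0, 23]}
    - {"translation": [0.014, 0.1, -0.113], "turn": [0, 0, 29]}
    - {"translation": [0.019, 0.14, -0.113], "turn": [0, 0, 35]}
    - {"translation": [0.024, 0.18, -0.113], "turn": [0, 0, 41]}
    - {"translation": [0.029, 0.22, -0.113], "turn": [0, 0, 47]}

```text
time: 12.97
tcp_pos: [0.4853, -0.1414, 0.3084]
tool_rot: [0.0, 0.518, 0.856, 0.0]
contact_force: [1.4, -0.6, -1.3]
gripper_width: 0.0155
```

```bash
python3 d.py .5305,.2164,.31,103
```

```text
t 12.97 tcp [ 0.4853 -0.1414  0.3084] phi 117.7 w 0.0155 F [ 1.4 -0.6 -1.3] j6 -0.82
.5305,.2164,.31,103 trans [0.296, 0.2061, -0.0016] turn [0.0, 0.0, 14.7] dist 0.361
```

Request:
drive_tool:
  deltas:
    - {"translation": [0.033, 0.023, 0], "turn": [0, 0, 2]}
    - {"translation": [0.066, 0.046, 0], "turn": [0, 0, 4]}
    - {"translation": [0.1, 0.069, 0], "turn": [0, 0, 6]}
    - {"translation": [0.132, 0.092, 0], "turn": [0, 0, 8]}
    - {"translation": [0.165, 0.115, 0], "turn": [0, 0, 10]}
    - {"translation": [0.198, 0.138, 0], "turn": [0, 0, 12]}
    - {"translation": [0.231, 0.161, 0], "turn": [0, 0, 14]}
    - {"translation": [0.262, 0.182, 0], "turn": [0, 0, 14.7]}

```text
time: 13.63
tcp_pos: [0.523, 0.1759, 0.3083]
tool_rot: [-0.0, 0.621, 0.784, 0.0]
contact_force: [0.4, -0.7, -1.7]
gripper_width: 0.0157
```

Request:
drive_tool:
  deltas:
    - {"translation": [0.02, 0.005, 0], "turn": [0, 0, 0]}
    - {"translation": [0.035, 0.008, 0], "turn": [0, 0, 0]}
    - {"translation": [0.035, 0.008, 0], "turn": [0, 0, 0]}

```text
time: 13.88
tcp_pos: [0.5226, 0.2125, 0.3078]
tool_rot: [-0.001, 0.619, 0.785, 0.0]
contact_force: [-0.1, 0.6, -2.9]
gripper_width: 0.016
```

```bash
python3 d.py .5305,.2164,.017,103
python3 - <<'E'
from h import *
d=optics.snapshot('scene'); cv2.imwrite('pics/s2.png',d['frame'])
d=optics.snapshot('top'); cv2.imwrite('pics/t2.png',d['frame'])
for c in ('scene','top'):
  print([(np.round(r['point'],3),round(r['score'],2)) for r in mark_of('pan',c)])
  print([(np.round(r['point'],3),round(r['score'],2)) for r in mark_of('rack',c)])
E
```

```text
t 13.88 tcp [0.5226 0.2125 0.3078] phi 103.5 w 0.016 F [-0.1  0.6 -2.9] j6 0.11
.5305,.2164,.017,103 trans [0.0015, 0.0087, 0.2908] turn [-0.0, -0.1, 0.5] dist 0.291
[(array([0.537, 0.143, 0.29 ]), 0.79)]
[(array([ 0.524,  0.427, -0.004]), 0.78)]
[(array([0.539, 0.144, 0.292]), 0.66)]
[(array([0.531, 0.421, 0.002]), 0.72), (array([ 0.748,  0.216, -0.002]), 0.47)]
```

View pics/s2.png

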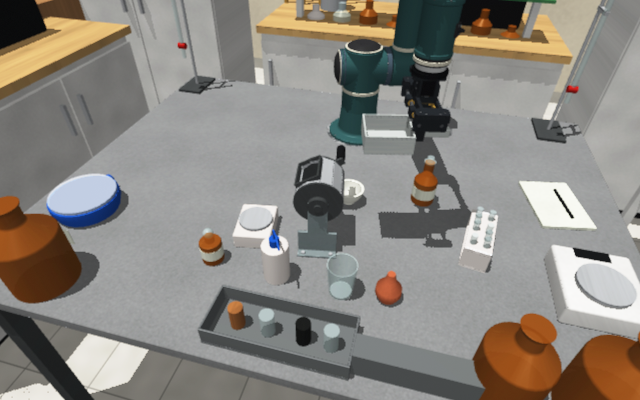

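View pics/t2.png

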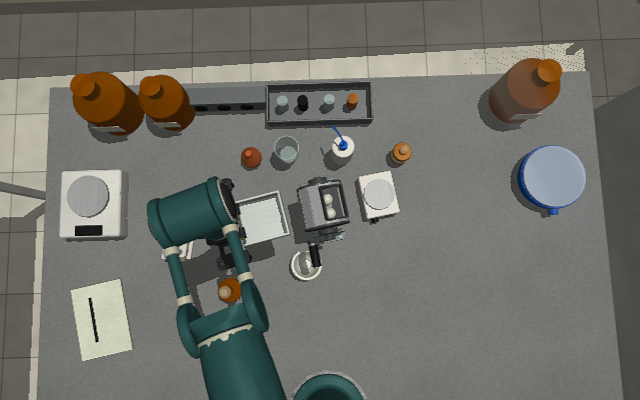

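The pan is level at about (0.538, 0.144, 0.29), beside the jar. In the top view it is at (262,217) and the jar at (323,205). I'll lower it there.

Request:
drive_tool:
  deltas:
    - {"translation": [0, 0.004, 0.04], "turn": [0, 0, 0.5]}
    - {"translation": [0, 0.008, 0.08], "turn": [0, 0, 0.5]}
    - {"translation": [0, 0.008, 0.12], "turn": [0, 0, 0.5]}
    - {"translation": [0, 0.008, 0.16], "turn": [0, 0, 0.5]}
    - {"translation": [0, 0.008, 0.2], "turn": [0, 0, 0.5]}
    - {"translation": [0, 0.008, 0.235], "turn": [0, 0, 0.5]}
    - {"translation": [0, 0.008, 0.26], "turn": [0, 0, 0.5]}
    - {"translation": [0, 0.008, 0.275], "turn": [0, 0, 0.5]}

```text
time: 14.85
tcp_pos: [0.5286, 0.2092, 0.0292]
tool_rot: [-0.001, 0.625, 0.781, -0.002]
contact_force: [0.2, 0.2, -2.3]
gripper_width: 0.0158
```

```bash
python3 d.py .5305,.2164,.015,103
python3 - <<'E'
from h import *
from c import inv
d=optics.snapshot('scene'); cv2.imwrite('pics/s3.png',d['frame'])
for c in ('scene',):
  print([(np.round(r['point'],3),np.round(inv(r['point']),3),round(r['score'],2)) for r in mark_of('pan',c)])
  print([(np.round(r['point'],3),round(r['score'],2)) for r in mark_of('cradle',c)])
E
```

```text
t 14.85 tcp [0.5286 0.2092 0.0292] phi 102.7 w 0.0158 F [ 0.2  0.2 -2.3] j6 0.11
.5305,.2164,.015,103 trans [0.0066, 0.0035, 0.0142] turn [-0.3, 0.0, -0.3] dist 0.016
[(array([0.54 , 0.141, 0.012]), array([-0.008,  0.144]), 0.69), (array([ 0.362,  0.264, -0.001]), array([-0.154,  0.304]), 0.6)]
[(array([ 0.581, -0.002,  0.002]), 0.93), (array([ 0.757, -0.065, -0.003]), 0.45)]
```

View pics/s3.png

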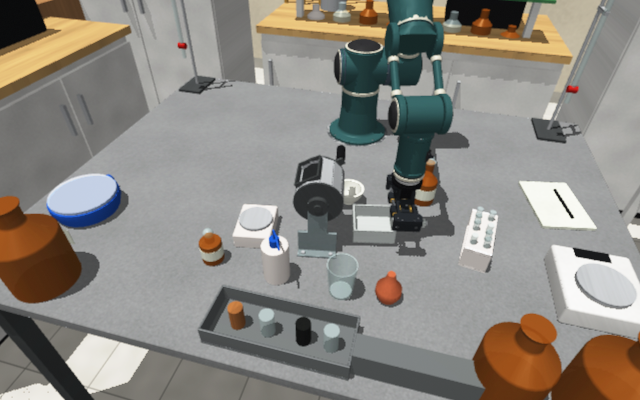

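Request:
drive_tool:
  deltas:
    - {"translation": [0, 0.003, 0.005], "turn": [0, 0, 0]}
    - {"translation": [0, 0.005, 0.01], "turn": [0, 0, 0]}
    - {"translation": [0, 0.005, 0.014], "turn": [0, 0, 0]}
    - {"translation": [0, 0.005, 0.016], "turn": [0, 0, 0]}
    - {"translation": [0, 0.005, 0.016], "turn": [0, 0, 0]}

```text
time: 15.42
tcp_pos: [0.536, 0.2124, 0.0171]
tool_rot: [-0.0, 0.624, 0.782, -0.0]
contact_force: [0.9, 0.2, -1.8]
gripper_width: 0.0158
```

Request:
drive_tool:
  deltas:
    - {"translation": [0, 0, 0], "turn": [0, 0, 0]}
    - {"translation": [0, 0, 0], "turn": [0, 0, 0]}
    - {"translation": [0, 0, 0], "turn": [0, 0, 0]}
    - {"translation": [0, 0, 0], "turn": [0, 0, 0]}
    - {"translation": [0, 0, 0], "turn": [0, 0, 0]}
  grip: 0.04

```text
time: 15.83
tcp_pos: [0.5362, 0.2126, 0.0174]
tool_rot: [0.0, 0.624, 0.782, 0.0]
contact_force: [0.3, -0.5, -0.5]
gripper_width: 0.0403
```

```bash
python3 d.py
python3 - <<'E'
from h import *
from c import *
from scipy.spatial.transform import Rotation as R
d=optics.snapshot('wrist'); s=monitor.get_state()
q=s['tool_rot'];r=R.from_quat([q[1],q[2],q[3],q[0]]).as_matrix();p=np.array(s['tcp_pos'])
K=d['camera_matrix'];T=d['T_tool_cam']
print([(np.round(r['point'],3),np.round(inv(r['point']),3),round(r['score'],2)) for r in mark_of('pan','wrist')])
def proj(P):
    t=r.T@(np.array(P)-p); c=np.linalg.inv(T)@np.append(t,1); v=np.array([c[0],-c[1],-c[2]])
    th=np.arctan2(np.hypot(v[0],v[1]),v[2]); e=v[:2]/np.hypot(v[0],v[1]); return K[:2,2]+e*th*K[0,0]
im=d['frame']
for x in (-.065,.065):
  for y in (-.05,.05):
    a=proj([*w(x,y),.07]); cv2.circle(im,tuple(int(i) for i in a),2,(0,0,255),-1)
cv2.imwrite('pics/w5.png',im)
E
```

```text
t 15.83 tcp [0.5362 0.2126 0.0174] phi 102.8 w 0.0403 F [ 0.3 -0.5 -0.5] j6 0.11
[(array([0.553, 0.146, 0.001]), array([0.006, 0.147]), 0.86)]
```

View pics/w5.png

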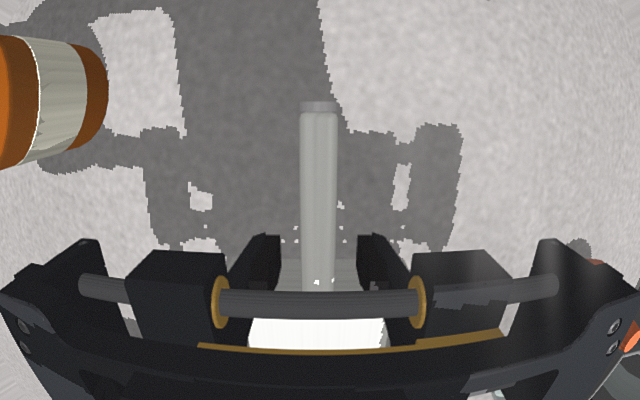

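Request:
drive_tool:
  deltas:
    - {"translation": [0.02, 0, 0], "turn": [0, 0, 0]}
    - {"translation": [0.04, 0, 0.002], "turn": [0, 0, 0]}
    - {"translation": [0.048, 0, 0.003], "turn": [0, 0, 0]}
    - {"translation": [0.048, 0, 0.003], "turn": [0, 0, 0]}
    - {"translation": [0.048, 0, 0.003], "turn": [0, 0, 0]}

```text
time: 16.35
tcp_pos: [0.5251, 0.2592, 0.0138]
tool_rot: [0.0, 0.623, 0.782, -0.0]
contact_force: [0.4, 0.4, 0.1]
gripper_width: 0.0401
```

Request:
drive_tool:
  deltas:
    - {"translation": [0, 0, 0], "turn": [0, 0, 0]}
    - {"translation": [0, 0, 0], "turn": [0, 0, 0]}
    - {"translation": [0, 0, 0], "turn": [0, 0, 0]}
    - {"translation": [0, 0, 0], "turn": [0, 0, 0]}
    - {"translation": [0, 0, 0], "turn": [0, 0, 0]}
    - {"translation": [0, 0, 0], "turn": [0, 0, 0]}
  grip: 0.0

```text
time: 16.85
tcp_pos: [0.5254, 0.2587, 0.014]
tool_rot: [0.0, 0.624, 0.781, -0.0]
contact_force: [0.5, -0.3, 0.5]
gripper_width: 0.0158
```

Run:
```python
from c import *
g=w(0,.110); print(g)
p=monitor.get_state()['tcp_pos']; print(inv(p))
import subprocess; print(subprocess.run(['python3','d.py',f'{g[0]},{g[1]},.0145,103'],capture_output=True,text=True).stdout)
d=optics.snapshot('wrist'); cv2.imwrite('pics/w6.png',d['frame'])
print([(np.round(r['point'],3),np.round(inv(r['point']),3),round(r['score'],2)) for r in mark_of('pan','wrist')])
```

```text
[0.55525538 0.10918071]
[0.00457071 0.26241548]
t 16.85 tcp [0.5254 0.2587 0.014 ] phi 102.8 w 0.0158 F [ 0.5 -0.3  0.5] j6 0.19
0.5552553840221748,0.10918070712637588,.0145,103 trans [-0.1524, -0.004, -0.0004] turn [-0.0, 0.0, -0.2] dist 0.152

this script no longer has the robotException ignored in: <_io.TextIOWrapper mode='rw' encoding='UTF-8'>
Traceback (most recent call last):
BrokenPipeError: [Errno 32] Broken pipe
```

Request:
drive_tool:
  deltas:
    - {"translation": [-0.01, 0, 0], "turn": [0, 0, 0]}
    - {"translation": [-0.025, -0.001, 0], "turn": [0, 0, 0]}
    - {"translation": [-0.04, -0.002, 0], "turn": [0, 0, 0]}
    - {"translation": [-0.055, -0.003, 0], "turn": [0, 0, 0]}
    - {"translation": [-0.07, -0.004, 0], "turn": [0, 0, 0]}
    - {"translation": [-0.085, -0.004, 0], "turn": [0, 0, 0]}
    - {"translation": [-0.095, -0.004, 0], "turn": [0, 0, 0]}
    - {"translation": [-0.1, -0.004, 0], "turn": [0, 0, 0]}

```text
time: 17.52
tcp_pos: [0.5438, 0.1594, 0.0141]
tool_rot: [0.0, 0.624, 0.781, 0.0]
contact_force: [-0.4, 0.1, -0.6]
gripper_width: 0.0156
```

```bash
python3 d.py .5553,.1092,.0145,103
python3 - <<'E'
from c import *
d=optics.snapshot('scene'); cv2.imwrite('pics/s4.png',cv2.resize(d['frame'][120:290,220:480],None,fx=3,fy=3))
print([(np.round(r['point'],3),np.round(inv(r['point']),3),round(r['score'],2)) for r in mark_of('pan','scene')])
E
```

```text
t 17.52 tcp [0.5438 0.1594 0.0141] phi 102.7 w 0.0156 F [-0.4  0.1 -0.6] j6 0.02
.5553,.1092,.0145,103 trans [-0.0515, 0.0001, -0.0004] turn [0.0, -0.0, -0.3] dist 0.052
[(array([ 0.567,  0.046, -0.   ]), array([-0.003,  0.046]), 0.61), (array([ 0.759,  0.098, -0.005]), array([0.196, 0.053]), 0.33)]
```

View pics/s4.png

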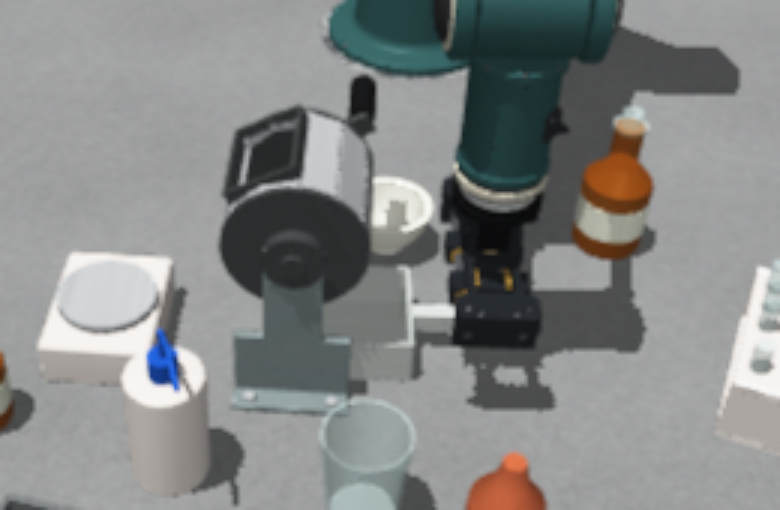

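The crop shows the tray entering between the plates at about (370,320), with no contact. I'll push it the rest of the way.

Request:
drive_tool:
  deltas:
    - {"translation": [-0.01, 0, 0], "turn": [0, 0, 0]}
    - {"translation": [-0.02, 0, 0], "turn": [0, 0, 0]}
    - {"translation": [-0.032, 0, 0], "turn": [0, 0, 0]}
    - {"translation": [-0.042, 0, 0], "turn": [0, 0, 0]}
    - {"translation": [-0.049, 0, 0], "turn": [0, 0, 0]}
    - {"translation": [-0.052, 0, 0], "turn": [0, 0, 0]}
    - {"translation": [-0.052, 0, 0], "turn": [0, 0, 0]}

```text
time: 18.2
tcp_pos: [0.5555, 0.1089, 0.0141]
tool_rot: [0.0, 0.624, 0.781, -0.0]
contact_force: [-0.7, -2.8, 1.4]
gripper_width: 0.0159
```

Request:
drive_tool:
  deltas:
    - {"translation": [0, 0, 0], "turn": [0, 0, 0]}
    - {"translation": [0, 0, 0], "turn": [0, 0, 0]}
    - {"translation": [0, 0, 0], "turn": [0, 0, 0]}
    - {"translation": [0, 0, 0], "turn": [0, 0, 0]}
    - {"translation": [0, 0, 0], "turn": [0, 0, 0]}
  grip: 0.04

```text
time: 18.62
tcp_pos: [0.555, 0.1104, 0.014]
tool_rot: [-0.0, 0.624, 0.782, -0.0]
contact_force: [0.6, -0.5, -0.1]
gripper_width: 0.0399
```

```bash
python3 d.py
python3 - <<'E'
from c import *
for c in ('scene','top','wrist'):
  d=optics.snapshot(c)
  print([(np.round(r['point'],3),np.round(inv(r['point']),3),round(r['score'],2)) for r in mark_of('pan',c)])
print(inv(monitor.get_state()['tcp_pos']))
E
```

```text
t 18.62 tcp [0.555  0.1104 0.014 ] phi 102.8 w 0.0399 F [ 0.6 -0.5 -0.1] j6 -0.07
[(array([ 0.578, -0.004, -0.001]), array([-0.003, -0.005]), 0.92)]
[]
[]
[5.28824276e-05 1.11050614e-01]
```

The pan marks at cradle (-3, -5) mm. I'll back off along the handle, rise, and go to the crank.

Request:
drive_tool:
  deltas:
    - {"translation": [0.02, 0, 0], "turn": [0, 0, 0]}
    - {"translation": [0.045, 0, 0], "turn": [0, 0, 0]}
    - {"translation": [0.06, 0, 0], "turn": [0, 0, 0]}
    - {"translation": [0.065, 0, -0.02], "turn": [0, 0, 0]}
    - {"translation": [0.065, 0, -0.06], "turn": [0, 0, 0]}
    - {"translation": [0.065, 0, -0.1], "turn": [0, 0, 0]}
    - {"translation": [0.065, 0, -0.14], "turn": [0, 0, 0]}
    - {"translation": [0.065, 0, -0.18], "turn": [0, 0, 0]}

```text
time: 19.58
tcp_pos: [0.5401, 0.1736, 0.1957]
tool_rot: [-0.0, 0.624, 0.782, -0.0]
contact_force: [1.6, -0.0, 0.7]
gripper_width: 0.0401
```

Request:
drive_tool:
  deltas:
    - {"translation": [0, 0, -0.04], "turn": [0, 0, -7]}
    - {"translation": [0, 0, -0.08], "turn": [0, 0, -14]}
    - {"translation": [0, 0, -0.1], "turn": [0, 0, -21]}
  grip: 0.06

```text
time: 19.83
tcp_pos: [0.5425, 0.1741, 0.3005]
tool_rot: [0.003, 0.468, 0.884, 0.003]
contact_force: [0.6, -0.1, 1.3]
gripper_width: 0.0581
```

```bash
python3 d.py .4345,.0187,.28,193
```

```text
t 19.83 tcp [0.5425 0.1741 0.3005] phi 124.2 w 0.0581 F [ 0.6 -0.1  1.3] j6 -0.33
.4345,.0187,.28,193 trans [-0.0679, -0.1768, 0.0193] turn [0.3, 0.4, -68.8] dist 0.19
```

Request:
drive_tool:
  deltas:
    - {"translation": [-0.01, -0.025, 0.004], "turn": [0, 0, -7]}
    - {"translation": [-0.02, -0.05, 0.008], "turn": [0, 0, -14]}
    - {"translation": [-0.03, -0.077, 0.012], "turn": [0, 0, -21]}
    - {"translation": [-0.04, -0.104, 0.016], "turn": [0, 0, -28]}
    - {"translation": [-0.05, -0.13, 0.019], "turn": [0, 0, -35]}
    - {"translation": [-0.06, -0.155, 0.019], "turn": [0, 0, -42]}
    - {"translation": [-0.068, -0.177, 0.019], "turn": [0, 0, -49]}
    - {"translation": [-0.068, -0.177, 0.019], "turn": [0, 0, -56]}
  grip: 0.07

```text
time: 20.5
tcp_pos: [0.4291, 0.0161, 0.2748]
tool_rot: [-0.001, -0.0, 1.0, -0.001]
contact_force: [-0.3, 0.2, -0.0]
gripper_width: 0.0702
```

Request:
drive_tool:
  deltas:
    - {"translation": [0, 0, 0], "turn": [0, 0, -7]}
    - {"translation": [0, 0, 0], "turn": [0, 0, -12.7]}
    - {"translation": [0, 0, 0], "turn": [0, 0, -12.7]}
    - {"translation": [0, 0, 0], "turn": [0, 0, -12.7]}

```text
time: 20.83
tcp_pos: [0.4313, 0.0185, 0.275]
tool_rot: [0.0, -0.107, 0.994, 0.0]
contact_force: [-0.1, -0.4, 1.0]
gripper_width: 0.07
```

```bash
python3 d.py .4345,.0187,.28,193 .4345,.0187,.1615,193
python3 - <<'E'
from c import *
for c in ('scene','top','wrist'):
  d=optics.snapshot(c)
  cv2.imwrite(f'pics/a_{c}.png',d['frame'])
  for n in ('crank_grip','pan','port'): print(c,n,[(np.round(r['point'],3),np.round(inv(r['point']),3),round(r['score'],2)) for r in mark_of(n,c)])
E
```

```text
t 20.83 tcp [0.4313 0.0185 0.275 ] phi -167.7 w 0.07 F [-0.1 -0.4  1. ] j6 -1.8
.4345,.0187,.28,193 trans [-0.0031, -0.0005, -0.005] turn [0.0, 0.0, -0.7] dist 0.006
.4345,.0187,.1615,193 trans [-0.0031, -0.0005, 0.1135] turn [0.0, 0.0, -0.7] dist 0.114
scene crank_grip [(array([0.446, 0.022, 0.181]), array([-0.127,  0.05 ]), 0.79)]
scene pan [(array([ 0.579, -0.002, -0.002]), array([-0.002, -0.004]), 0.89)]
scene port [(array([ 0.585, -0.022,  0.21 ]), array([-0.001, -0.025]), 0.89), (array([ 0.747, -0.241,  0.003]), array([ 0.108, -0.274]), 0.36)]
top crank_grip [(array([ 0.586, -0.032,  0.208]), array([-0.002, -0.035]), 0.4)]
top pan [(array([0.528, 0.422, 0.004]), array([0.044, 0.421]), 0.32)]
top port [(array([ 0.585, -0.033,  0.208]), array([-0.003, -0.035]), 0.83)]
wrist crank_grip [(array([0.449, 0.021, 0.184]), array([-0.124,  0.048]), 0.56), (array([ 0.358,  0.266, -0.002]), array([-0.156,  0.307]), 0.39)]
wrist pan []
wrist port [(array([ 0.588, -0.031,  0.211]), array([ 0.   , -0.034]), 0.98)]
```

View pics/a_wrist.png

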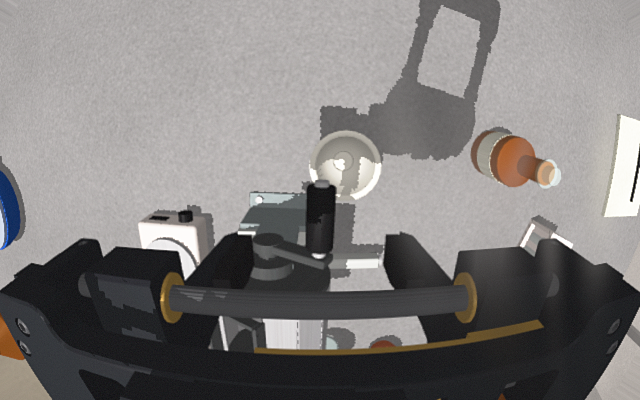

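View pics/a_scene.png

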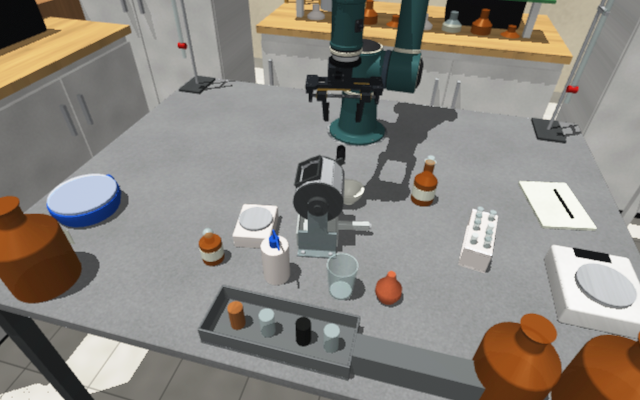

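The wrist view shows the sleeve at (320,215), centred between the fingers, and in the scene view the pan sits under the jar with its handle out at (350,227). I'll descend and grip the sleeve.

Request:
drive_tool:
  deltas:
    - {"translation": [-0.003, 0, 0.03], "turn": [0, 0, -0.7]}
    - {"translation": [-0.003, 0, 0.06], "turn": [0, 0, -0.7]}
    - {"translation": [-0.003, 0, 0.085], "turn": [0, 0, -0.7]}
    - {"translation": [-0.003, 0, 0.105], "turn": [0, 0, -0.7]}
    - {"translation": [-0.003, 0, 0.114], "turn": [0, 0, -0.7]}
    - {"translation": [-0.003, 0, 0.114], "turn": [0, 0, -0.7]}

```text
time: 21.93
tcp_pos: [0.4325, 0.0192, 0.1586]
tool_rot: [-0.002, -0.115, 0.993, 0.0]
contact_force: [-0.1, -0.1, -0.3]
gripper_width: 0.0703
```

Request:
drive_tool:
  deltas:
    - {"translation": [0, 0, 0], "turn": [0, 0, 0]}
    - {"translation": [0, 0, 0], "turn": [0, 0, 0]}
    - {"translation": [0, 0, 0], "turn": [0, 0, 0]}
    - {"translation": [0, 0, 0], "turn": [0, 0, 0]}
    - {"translation": [0, 0, 0], "turn": [0, 0, 0]}
    - {"translation": [0, 0, 0], "turn": [0, 0, 0]}
    - {"translation": [0, 0, 0], "turn": [0, 0, 0]}
    - {"translation": [0, 0, 0], "turn": [0, 0, 0]}
  grip: 0.0

```text
time: 22.6
tcp_pos: [0.4342, 0.0206, 0.1612]
tool_rot: [0.0, -0.114, 0.993, 0.002]
contact_force: [-2.1, 6.3, 1.2]
gripper_width: 0.0222
```

Request:
drive_tool:
  deltas:
    - {"translation": [0, 0, 0], "turn": [0, 0, 0]}
    - {"translation": [0, 0, 0], "turn": [0, 0, 0]}
    - {"translation": [0, 0, 0], "turn": [0, 0, 0]}
    - {"translation": [0, 0, 0], "turn": [0, 0, 0]}

```text
time: 22.93
tcp_pos: [0.4342, 0.0206, 0.1613]
tool_rot: [0.0, -0.114, 0.993, 0.002]
contact_force: [0.1, 5.4, 1.1]
gripper_width: 0.0224
```

```bash
python3 d.py;  python3 - <<'E'
from c import *
s=monitor.get_state(); print(inv(s['tcp_pos']))
d=optics.snapshot('wrist')
cv2.imwrite(f'pics/b_wrist.png',d['frame'])
print(monitor.get_state()['gripper_width'])
E
```

```text
t 22.93 tcp [0.4342 0.0206 0.1613] phi -166.9 w 0.0224 F [0.1 5.4 1.1] j6 -1.81
[-0.13785995  0.05091737]
0.02243695987534188
```

View pics/b_wrist.png

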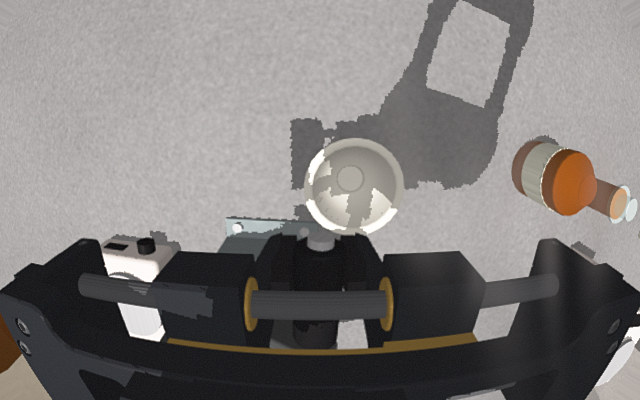

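The grip is firm on the sleeve. I'll lead it over the top along the 55 mm circle, where tool y is cradle +y and j0 is about 0.48.

Request:
drive_tool:
  deltas:
    - {"translation": [0, -0.0034, -0.0057], "turn": [0, 0, 0]}
    - {"translation": [0, -0.0075, -0.0109], "turn": [0, 0, 0]}
    - {"translation": [0, -0.0121, -0.0156], "turn": [0, 0, 0]}
    - {"translation": [0, -0.0173, -0.0197], "turn": [0, 0, 0]}
    - {"translation": [0, -0.0229, -0.0231], "turn": [0, 0, 0]}
    - {"translation": [0, -0.0289, -0.0259], "turn": [0, 0, 0]}
    - {"translation": [0, -0.0352, -0.0279], "turn": [0, 0, 0]}
    - {"translation": [0, -0.0416, -0.0291], "turn": [0, 0, 0]}

```text
time: 23.65
tcp_pos: [0.4417, -0.0204, 0.1889]
tool_rot: [-0.002, -0.115, 0.993, 0.002]
contact_force: [-4.7, 5.5, -4.2]
gripper_width: 0.0224
```

```bash
python3 d.py;  python3 - <<'E'
from c import *
s=monitor.get_state(); print(inv(s['tcp_pos']))
d=optics.snapshot('scene')
cv2.imwrite(f'pics/c_scene.png',cv2.resize(d['frame'][120:290,220:480],None,fx=3,fy=3))
for n in ('port','crank_grip'): print([(np.round(r['point'],3),np.round(inv(r['point']),3),round(r['score'],2)) for r in mark_of(n,'scene')])
E
```

```text
t 23.65 tcp [ 0.4417 -0.0204  0.1889] phi -166.8 w 0.0224 F [-4.7  5.5 -4.2] j6 -1.91
[-0.1398255   0.00926984]
[(array([ 0.592, -0.055,  0.163]), array([-0.001, -0.059]), 0.58), (array([ 0.454, -0.018,  0.208]), array([-0.127,  0.009]), 0.55)]
[(array([ 0.455, -0.021,  0.209]), array([-0.127,  0.005]), 0.6)]
```

View pics/c_scene.png

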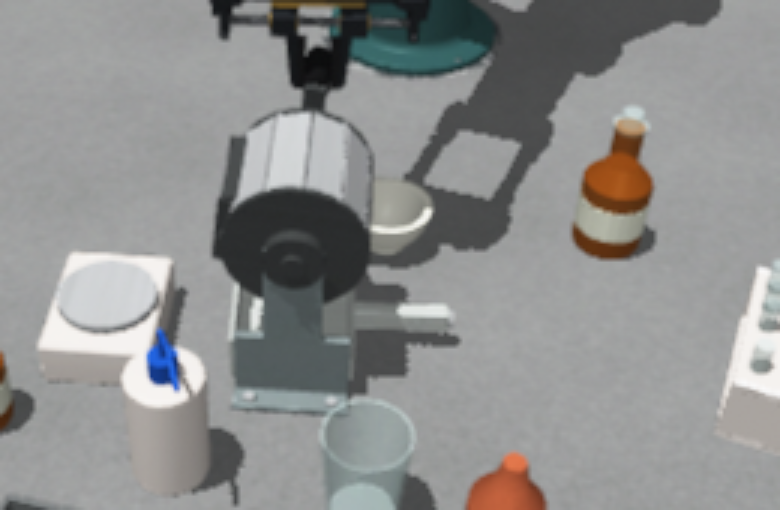

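Request:
drive_tool:
  deltas:
    - {"translation": [0, -0.0066, -0.0005], "turn": [0, 0, 0]}
    - {"translation": [0, -0.0132, -0.0002], "turn": [0, 0, 0]}
    - {"translation": [0, -0.0197, 0.0009], "turn": [0, 0, 0]}
    - {"translation": [0, -0.026, 0.0028], "turn": [0, 0, 0]}
    - {"translation": [0, -0.0321, 0.0054], "turn": [0, 0, 0]}
    - {"translation": [0, -0.0378, 0.0088], "turn": [0, 0, 0]}
    - {"translation": [0, -0.043, 0.0128], "turn": [0, 0, 0]}
    - {"translation": [0, -0.0478, 0.0174], "turn": [0, 0, 0]}

```text
time: 24.47
tcp_pos: [0.4502, -0.0669, 0.1707]
tool_rot: [-0.005, -0.115, 0.993, 0.002]
contact_force: [-12.3, 4.1, 0.7]
gripper_width: 0.0223
```

Request:
drive_tool:
  deltas:
    - {"translation": [0.002, -0.0041, 0.0051], "turn": [0, 0, 0]}
    - {"translation": [0.003, -0.0076, 0.0106], "turn": [0, 0, 0]}
    - {"translation": [0.004, -0.0105, 0.0167], "turn": [0, 0, 0]}
    - {"translation": [0.004, -0.0125, 0.0229], "turn": [0, 0, 0]}
    - {"translation": [0.005, -0.0139, 0.0293], "turn": [0, 0, 0]}
    - {"translation": [0.005, -0.0144, 0.0348], "turn": [0, 0, 0]}
    - {"translation": [0.005, -0.0144, 0.038], "turn": [0, 0, 0]}
    - {"translation": [0.005, -0.0144, 0.038], "turn": [0, 0, 0]}

```text
time: 25.13
tcp_pos: [0.4527, -0.0806, 0.1339]
tool_rot: [-0.0, -0.114, 0.993, 0.002]
contact_force: [0.1, 9.8, -4.2]
gripper_width: 0.0225
```

```bash
python3 d.py;  python3 - <<'E'
from c import *
s=monitor.get_state(); print(inv(s['tcp_pos']))
d=optics.snapshot('scene')
cv2.imwrite(f'pics/d_scene.png',cv2.resize(d['frame'][120:290,220:480],None,fx=3,fy=3))
for n in ('port','crank_grip','ball','pan'): print(n,[(np.round(r['point'],3),np.round(inv(r['point']),3),round(r['score'],2)) for r in mark_of(n,'scene')])
E
```

```text
t 25.13 tcp [ 0.4527 -0.0806  0.1339] phi -166.9 w 0.0225 F [ 0.1  9.8 -4.2] j6 -2.04
[-0.14263085 -0.0518514 ]
port [(array([ 0.565, -0.045,  0.02 ]), array([-0.025, -0.042]), 0.64)]
crank_grip [(array([ 0.466, -0.079,  0.152]), array([-0.129, -0.054]), 0.66), (array([ 0.421,  0.051, -0.001]), array([-0.144,  0.084]), 0.59)]
ball [(array([ 0.568, -0.044,  0.022]), array([-0.022, -0.042]), 0.49), (array([ 0.622, -0.026,  0.053]), array([ 0.034, -0.036]), 0.45)]
pan [(array([ 0.579, -0.006, -0.001]), array([-0.003, -0.008]), 0.74), (array([ 0.363,  0.264, -0.001]), array([-0.153,  0.304]), 0.37)]
```

View pics/d_scene.png

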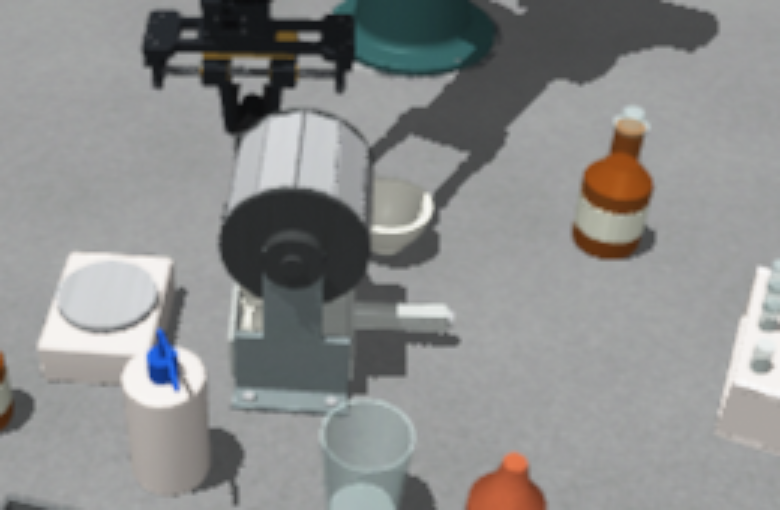

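The scene crop shows the crank lowered at (245,110) and a ball in the pan at (250,310). The crank mark at z = 0.152 gives a jar angle of about 3.2. I'll release, retreat and look under the jar.

Request:
drive_tool:
  deltas:
    - {"translation": [0, 0, 0], "turn": [0, 0, 0]}
    - {"translation": [0, 0, 0], "turn": [0, 0, 0]}
    - {"translation": [0, 0, 0], "turn": [0, 0, 0]}
    - {"translation": [0, 0, 0], "turn": [0, 0, 0]}
    - {"translation": [0, 0, 0], "turn": [0, 0, 0]}
  grip: 0.06

```text
time: 25.8
tcp_pos: [0.4538, -0.0834, 0.1352]
tool_rot: [0.001, -0.115, 0.993, -0.0]
contact_force: [0.4, -0.0, 0.5]
gripper_width: 0.0537
```

Request:
drive_tool:
  deltas:
    - {"translation": [0, 0, -0.02], "turn": [0, 0, 0]}
    - {"translation": [0, 0, -0.05], "turn": [0, 0, 0]}
    - {"translation": [0, 0, -0.09], "turn": [0, 0, 0]}
    - {"translation": [0, 0, -0.13], "turn": [0, 0, 5]}
    - {"translation": [0, 0, -0.16], "turn": [0, 0, 12]}
    - {"translation": [0, 0, -0.16], "turn": [0, 0, 19]}

```text
time: 26.3
tcp_pos: [0.4571, -0.0842, 0.3032]
tool_rot: [0.007, 0.054, 0.999, -0.001]
contact_force: [0.8, -0.2, 0.0]
gripper_width: 0.0602
```

```bash
python3 - <<'E'
from c import *
for c in ('top','wrist','scene'):
  d=optics.snapshot(c)
  cv2.imwrite(f'pics/e_{c}.png',d['frame'])
  for n in ('port','crank_grip','ball'): print(c,n,[(np.round(r['point'],3),np.round(inv(r['point']),3),round(r['score'],2)) for r in mark_of(n,c)])
print(w(0,.25))
E
python3 d.py .524,.246,.29,103
```

```text
top port []
top crank_grip []
top ball []
wrist port []
wrist crank_grip [(array([ 0.465, -0.081,  0.157]), array([-0.13 , -0.055]), 0.83)]
wrist ball []
scene port []
scene crank_grip [(array([ 0.466, -0.078,  0.151]), array([-0.129, -0.053]), 0.78)]
scene ball [(array([ 0.567, -0.043,  0.022]), array([-0.023, -0.041]), 0.54), (array([ 0.603, -0.033,  0.018]), array([ 0.014, -0.039]), 0.51), (array([0.572, 0.029, 0.021]), array([-0.002,  0.028]), 0.38)]
[0.52376224 0.24559252]
t 26.9 tcp [ 0.453  -0.083   0.2941] phi 174.2 w 0.0599 F [ 0.7 -0.   0.1] j6 -1.71
.524,.246,.29,103 trans [-0.0376, 0.3344, 0.0041] turn [-0.0, -0.1, 71.2] dist 0.337
```

View pics/e_top.png

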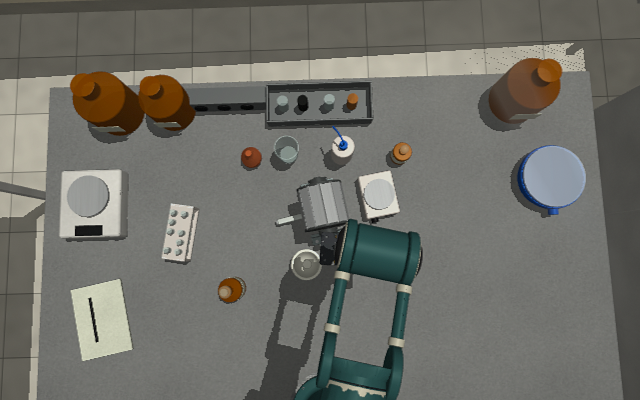

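View pics/e_scene.png

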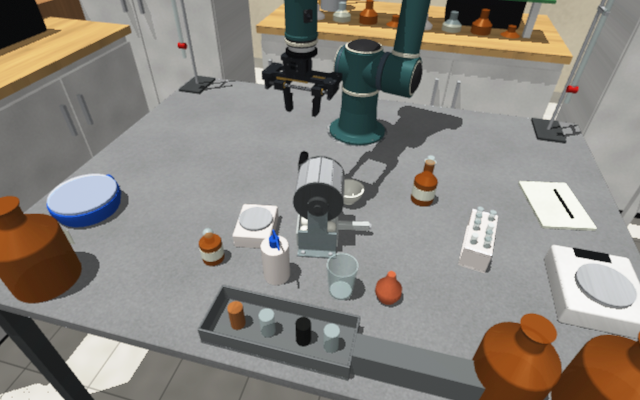

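Three balls are detected in the pan and none shows on the bench. I'll look under the jar from the +y side with the wrist camera to check the fourth.

Request:
drive_tool:
  deltas:
    - {"translation": [-0.004, 0.036, 0], "turn": [0, 0, 7]}
    - {"translation": [-0.008, 0.075, 0], "turn": [0, 0, 14]}
    - {"translation": [-0.012, 0.115, 0], "turn": [0, 0, 21]}
    - {"translation": [-0.017, 0.155, 0], "turn": [0, 0, 28]}
    - {"translation": [-0.022, 0.195, 0], "turn": [0, 0, 35]}
    - {"translation": [-0.026, 0.235, 0], "turn": [0, 0, 42]}
    - {"translation": [-0.03, 0.275, 0], "turn": [0, 0, 49]}
    - {"translation": [-0.034, 0.31, 0], "turn": [0, 0, 56]}

```text
time: 27.57
tcp_pos: [0.5149, 0.2069, 0.2947]
tool_rot: [0.0, 0.481, 0.877, -0.0]
contact_force: [0.4, -0.6, 0.2]
gripper_width: 0.0599
```

```bash
python3 d.py .524,.246,.22,103
```

```text
t 27.57 tcp [0.5149 0.2069 0.2947] phi 122.5 w 0.0599 F [ 0.4 -0.6  0.2] j6 -0.23
.524,.246,.22,103 trans [0.0281, 0.0287, 0.0747] turn [0.0, 0.0, 19.5] dist 0.085
```

Request:
drive_tool:
  deltas:
    - {"translation": [0.012, 0.012, 0], "turn": [0, 0, 7]}
    - {"translation": [0.02, 0.02, 0.02], "turn": [0, 0, 14]}
    - {"translation": [0.02, 0.02, 0.05], "turn": [0, 0, 19.5]}
    - {"translation": [0.02, 0.02, 0.075], "turn": [0, 0, 19.5]}

```text
time: 27.9
tcp_pos: [0.5211, 0.234, 0.2188]
tool_rot: [0.0, 0.621, 0.784, 0.0]
contact_force: [-0.3, -0.7, -0.8]
gripper_width: 0.0595
```

Request:
drive_tool:
  deltas:
    - {"translation": [0, 0, 0.003], "turn": [0, -7, 0]}
    - {"translation": [0, 0, 0.006], "turn": [0, -14, 0]}
    - {"translation": [0, 0, 0.01], "turn": [0, -21, 0]}
    - {"translation": [0, 0, 0.015], "turn": [0, -28, 0]}
    - {"translation": [0, 0, 0.02], "turn": [0, -35, 0]}
    - {"translation": [0, 0, 0.025], "turn": [0, -42, 0]}
    - {"translation": [0, 0, 0.03], "turn": [0, -49, 0]}
    - {"translation": [0, 0, 0.03], "turn": [0, -55, 0]}

```text
time: 28.57
tcp_pos: [0.5204, 0.2337, 0.1887]
tool_rot: [0.364, 0.549, 0.695, -0.288]
contact_force: [-0.7, -0.2, -0.4]
gripper_width: 0.0597
```

```bash
python3 d.py
python3 - <<'E'
from c import *
d=optics.snapshot('wrist')
cv2.imwrite(f'pics/f_wrist.png',d['frame'])
for n in ('port','ball','pan'): print(n,[(np.round(r['point'],3),np.round(inv(r['point']),3),round(r['score'],2)) for r in mark_of(n,'wrist')])
E
```

```text
t 28.57 tcp [0.5204 0.2337 0.1887] phi 103.5 w 0.0597 F [-0.7 -0.2 -0.4] j6 0.81
port []
ball [(array([ 0.605, -0.032,  0.018]), array([ 0.016, -0.039]), 0.9), (array([ 0.565, -0.046,  0.021]), array([-0.025, -0.044]), 0.6)]
pan [(array([ 0.583, -0.003, -0.   ]), array([ 0.001, -0.006]), 0.88)]
```

View pics/f_wrist.png

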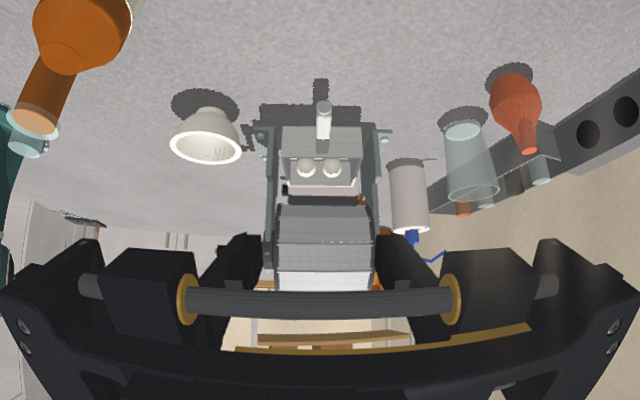

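Run:
```python
import cv2
a=cv2.imread('pics/f_wrist.png')[90:220,240:400]; cv2.imwrite('pics/f2.png',cv2.resize(cv2.rotate(a,cv2.ROTATE_180),None,fx=4,fy=4,interpolation=cv2.INTER_CUBIC))
a=cv2.imread('pics/e_scene.png')[190:270,280:390]; cv2.imwrite('pics/e2.png',cv2.resize(a,None,fx=6,fy=6,interpolation=cv2.INTER_CUBIC))
```

```text
(no output)
```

View pics/f2.png

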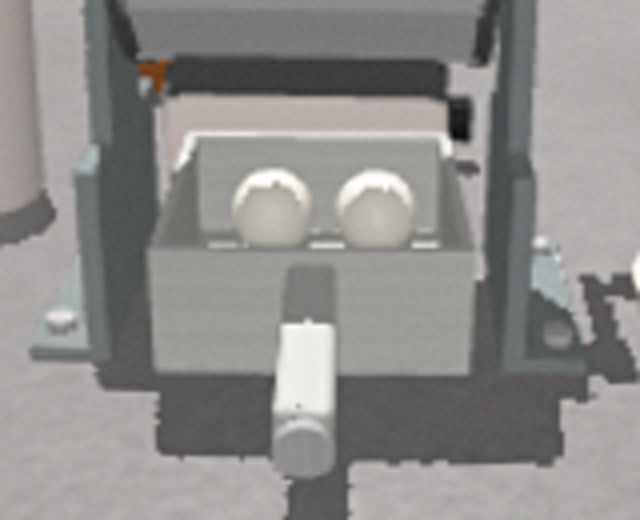

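View pics/e2.png

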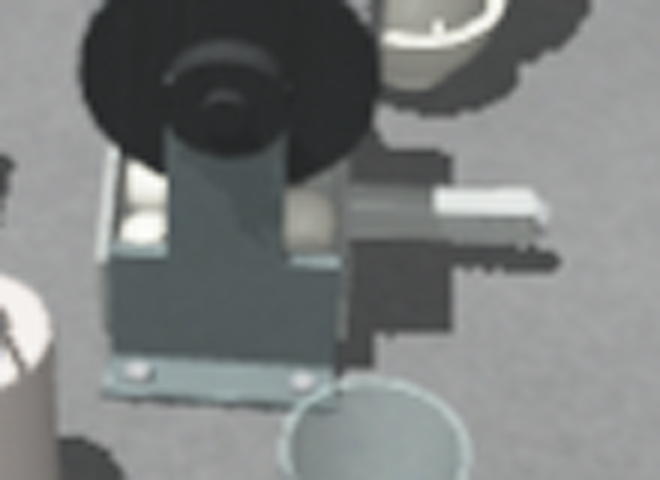

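Run:
```python
from c import *
from scipy.spatial.transform import Rotation as R
s=monitor.get_state();q=s['tool_rot'];r=R.from_quat([q[1],q[2],q[3],q[0]])
print(np.round(r.inv().apply(np.array([*w(0,.16),.24])-s['tcp_pos']),4))
```

```text
[-0.0871  0.0052  0.0347]
```

Request:
drive_tool:
  deltas:
    - {"translation": [-0.02, 0.001, 0.007], "turn": [0, 7, 0]}
    - {"translation": [-0.04, 0.002, 0.014], "turn": [0, 14, 0]}
    - {"translation": [-0.06, 0.003, 0.021], "turn": [0, 21, 0]}
    - {"translation": [-0.08, 0.004, 0.03], "turn": [0, 28, 0]}
    - {"translation": [-0.087, 0.005, 0.035], "turn": [0, 35, 0]}
    - {"translation": [-0.087, 0.005, 0.035], "turn": [0, 35, 0]}

```text
time: 29.27
tcp_pos: [0.548, 0.1527, 0.2495]
tool_rot: [0.138, 0.615, 0.77, -0.1]
contact_force: [0.5, 0.0, -0.1]
gripper_width: 0.0599
```

```bash
python3 d.py
python3 - <<'E'
from c import *
d=optics.snapshot('wrist')
a=d['frame']; cv2.imwrite('pics/g.png',cv2.resize(cv2.rotate(a,cv2.ROTATE_180)[130:330,200:440],None,fx=3,fy=3,interpolation=cv2.INTER_CUBIC))
for n in ('port','ball','pan'): print(n,[(np.round(r['point'],3),np.round(inv(r['point']),3),round(r['score'],2)) for r in mark_of(n,'wrist')])
E
```

```text
t 29.27 tcp [0.548  0.1527 0.2495] phi 102.5 w 0.0599 F [ 0.5  0.  -0.1] j6 0.31
port [(array([ 0.581, -0.003,  0.088]), array([-0.   , -0.005]), 0.76)]
ball [(array([ 0.564, -0.045,  0.02 ]), array([-0.026, -0.042]), 0.65), (array([0.576, 0.028, 0.018]), array([0.002, 0.026]), 0.65), (array([0.604, 0.033, 0.018]), array([0.03 , 0.025]), 0.54), (array([ 0.604, -0.031,  0.016]), array([ 0.016, -0.037]), 0.53)]
pan [(array([ 0.581, -0.002,  0.   ]), array([-0.   , -0.004]), 0.8)]
```

View pics/g.png

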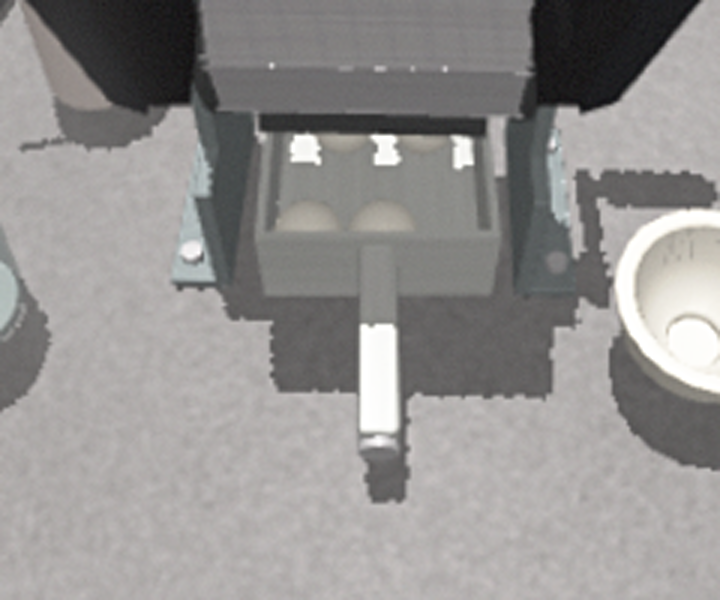

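All four balls are in the pan: two at (345,140) and (425,140), and two by the near wall at (305,215) and (380,215). The port faces down, the pan is centred, and the gripper is clear of everything. I'll hand the job in.

Run:
```python
from h import *
d=optics.snapshot('scene')
for n in ('bottle','mortar','rack','beaker','wash_bottle','bulb','small_bottle'): print(n,[np.round(r['point'],3) for r in mark_of(n,'scene')[:1]])
print(arm.finish_job())
```

```text
bottle [array([0.363, 0.263, 0.   ])]
mortar [array([0.422, 0.05 , 0.   ])]
rack [array([ 0.526,  0.424, -0.003])]
beaker [array([ 0.581, -0.004,  0.002])]
wash_bottle [array([ 0.758, -0.066, -0.002])]
bulb [array([ 0.749,  0.207, -0.002])]
small_bottle [array([ 0.748, -0.241,  0.   ])]
the job is handed in; nothing more can be done
None
```

I moved the tall bottle to about (0.36, 0.265), where it stands upright. I then set the pan under the jar with its handle out on the open side and led the crank over the top until the port faced down. The job was handed in at about 29 s, with no verdict reported.

- **Final state:** The last wrist picture shows all four balls in the pan. The pan is centred within about 5 mm of the cradle. The port mark is about 5 mm off centre, roughly 0.1 rad from straight down. The gripper was touching nothing.
- **Bystanders:** The bowl, rack, wash bottle, bulb and small bottle all marked within about 6 mm of where they started.
- **One bad reading:** In the final check the beaker's best mark fell on the cradle at (0.581, -0.004), which I take to be a false detection. The beaker looked in place in the earlier pictures and the arm never went near it.
- **Crank grip:** Turning the crank gave a sideways force of about 12 N, which suggests my cradle yaw of 13° was 2–3° too large. I corrected for it on the last part of the turn.

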